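Move samples from the incubator drawer to the shaker

TASK

The samples are done incubating: press the green button so that the incubator's drawer springs right out by itself, keeping clear of it, then take every sample box out of it and stand them on the shaker's deck, lids up, ends facing the fixed stop and the fence; the fence is locked in the way, so first free its red cam lever and pull the fence back. Then slide the fence up so that every box is held between it and the stop, lock the cam lever again, and push the drawer shut until it latches, leaving the other things on the bench alone.

Things in the scene. Friction and masses are not known exactly. Their poses are not given: they have to be found in the camera images.
- incubator: White box-shaped incubator, 170 (x) x 300 (y) x 110 mm high, fixed; origin at the centre of its underside, its front (with the blue drawer) faces its own -x. A steel drawer behind a blue front panel slides out of the front.
- drawer (a joint): How far the drawer is out, m: 0 shut and latched, 0.14 fully out. Once the button is pressed a spring (5 N shut, 2 N out) drives it out along the incubator's -x in about 1 s. Shutting takes 5 to 15 N: push it to its end stop (-0.004); it then latches and settles near 0.0005.
- tray (a point): Centre of the drawer's inner floor, moving with the drawer, axes as the incubator's. The inside reaches 63 mm from here in x and 132 mm in y; side and back walls are 20 mm high, the front panel's top is 41 mm above this floor, its inner face 63 mm away along -x.
- drawer_face (a point): Centre of the blue front panel's outer face (panel 288 wide, 50 high, 12 mm thick; top edge 25 mm above this point). It moves with the drawer; axes as the incubator's. Push it here, along +x, to shut.
- button_top (a point): Centre of the top of the round green push button (30 mm across) on the incubator's top near its front, 126 mm above the bench. Pressed straight down.
- latch_button (a joint): How far the button is pressed, m: 0 up, 0.009 fully down. Springs back; 1.2 N to start, 5 to 8 N fully down. The drawer is let go beyond about 0.007.
- shaker: Low grey shaker, about 212 (x) x 305 (y) mm, fixed, its dark deck 50 mm above the bench. Its origin is at bench height beneath its far side, its x axis points from the fence towards the stop. The whole machine spans x -0.21 to 0.002 and y -0.165 to 0.14.
- deck (a point): Point on the deck's surface midway between the stop and the pulled-back fence; axes as the shaker's. The fixed stop, an aluminium bar 25 mm high, has its face at x = +0.055 from here and spans y = +-0.125; lips 8 mm high bound the deck at y = +-0.12. The fence's face is at x = -0.055 + fence value. A clamped box has its centre at x = +0.030.
- fence (a joint): How far the fence has slid towards the stop, m: 0 fully pulled back (gap to the stop 110 mm), 0.085 at most; gap = 0.110 - value, so 0.060 when it holds 50 mm boxes. Slides along the shaker's x with about 2 N when free; locked, it holds against some 15 N. Locking drops the cam's nose into a rack of 7 mm pitch and may shift an unloaded fence by up to 3 mm; a notch lies at 0.060. Starts with the gap narrower than a box.
- fence_grip (a point): Grip point of the fence's upright yellow handle, on the shaker deck's side away from the stop: a block 18 (x) x 28 (y) mm whose top is 16 mm above this point and which is clear down to 25 mm below it (there the fence's 25 mm high aluminium bar begins). The fence's face is 19 mm further along +x. Pinch across y from above.
- cam_lever (a joint): Angle of the red cam lever, rad: 0 free (leans to the shaker's +y, 46 degrees from upright), 1.6 locked (leans as far to -y). It swings across the shaker's y axis and stays where it is left; takes about 0.2 N m near the locked end. Locked counts from 1.3 on, free below 0.5.
- lever_pivot (a point): Pivot of the cam lever at the fence's -y end, moving with the fence: 16 mm above the deck; the lever turns about the shaker's x axis through it. Axes as the shaker's.
- lever_tip (a point): Centre of the 16 mm ball at the lever's end, 60 mm from the pivot; the lever's rod is 10 mm thick. Push it sideways.
- box1_mid (a point): A sample box: a closed white plastic box with a yellow lid, 50 long (its x) x 28 wide (its y) x 32 mm high, 40 to 90 g; this point is its centre, 16 mm above its underside. Starts in the incubator's drawer. It may be absent.
- box2_mid (a point): A sample box: a closed white plastic box with an orange lid, 50 long (its x) x 28 wide (its y) x 32 mm high, 40 to 90 g; this point is its centre, 16 mm above its underside. Starts in the incubator's drawer. It may be absent.
- box3_mid (a point): A sample box: a closed white plastic box with a green lid, 50 long (its x) x 28 wide (its y) x 32 mm high, 40 to 90 g; this point is its centre, 16 mm above its underside. Starts in the incubator's drawer. It may be absent.
- box4_mid (a point): A sample box: a closed white plastic box with a red lid, 50 long (its x) x 28 wide (its y) x 32 mm high, 40 to 90 g; this point is its centre, 16 mm above its underside. Starts in the incubator's drawer. It may be absent.
- reagent_bottle: Bystander: a glass bottle with a blue cap, 56 mm across, 110 mm high, origin under its centre. Leave alone.
- beaker: Bystander: an empty glass beaker, 70 mm across, 90 mm high, origin under its centre. Leave alone.
- tube_rack: Bystander: an orange rack with capped tubes, 70 x 160 mm, 84 mm high, origin under its centre. Leave alone.

How it is judged:
By the outcome, as a careful person would: the job done as asked, in the order asked, and still so for the second after the job is handed in, with the robot touching nothing.
Of box1, box2, box3, box4 only 2 to 4 are there at a start; the rules pass over those that are not, and their reading is None.
At some moment in a run one of box1, box2, box3, box4 may be knocked a few centimetres aside while the robot is not near it.
Once in a run the grip may slacken for a moment while it holds something.
It also fails if it takes over 210 s, if anything falls off the work surface, if the arm or the gripper's body presses on something with over 40 N, if the wrist force passes 120 N, or if a joint passes its speed limit or range.

ROBOT

A 6-joint arm with a two-finger parallel gripper is mounted at the origin on the work surface. World frame = base frame: x ahead of the robot, y to its left, z up, the work surface at z = 0. Lengths are in mm, angles in rad, forces in N, time in s.
With the tool pointing down it reaches from about 350 to 875 mm from the base axis. Payload 4.2 kg.
Tool frame: the origin (TCP) lies at the very end of the fingers, on their centre line; the grasp point (between the pads) lies env.hold_point_z behind it (env.hold_point_z is the distance from the TCP to the grasp point, in mm); z points along the fingers, y is the direction in which the jaws open and shut (so a half turn about z gives the same grasp; the last joint's range is limited). The gripper opens to 85 mm and grips with 20 to 120 N. Pads are 22 mm wide; open, the fingers measure 114 mm over their backs; the gripper's body (76 mm by 85 mm) begins 54 mm behind the grasp point. The pads swing forward as they close: fully open they stand 13 mm farther back than shut.
Start: joints at [1.448, 0.385, 0.008, 0, -1.194, -0.259], TCP at [232.837, 579.988, 231.312] pointing down, gripper open.
Joint ranges: [-3.14, 3.14], [-1.21, 2.06], [-1.07, 1.41], [-3.16, 2.05], [-2.99, -0.16], [-3.1, 3.1]. Speed limits (rad/s): [2.79, 2.79, 3.14, 3.14, 3.14, 3.14].

INTERFACE

Orientations are given as a unit quaternion [x, y, z, w].
In Python, from station import env, capture, order gives the robot as it stands.
- The arm moves only by the tool arm_command, never from a script. Its argument "moves" is one flat list of numbers, 7 for each row, row after row: the finger opening in m, from 0 to 0.0854, then the shift along the tool's x, y, z in m, then the turn, a rotation vector about the tool's x, y, z in rad. In form: [claw, tx, ty, tz, rx, ry, rz, claw, tx, ty, tz, rx, ry, rz, ...]. A call has 1 to 8 rows; each row is the pose to reach, as a shift and turn from the pose commanded when the call began, along the tool's axes at that moment; what a row does not reach only later rows make up. A row lasts 1/8 s, in which the tool goes at most 62.5 mm and 10.7 degrees, less where a joint would pass 70% of its speed; a pose out of reach is approached as far as the arm can. A call with a gripper value outside its range is refused whole. The fingers move at their own pace and stop on an object; "squeeze" is the grip in N (left out, the last holds). Time passes only in rows, so rows that repeat a pose let the fingers close. It gives the time, the measured TCP pose, the force and the opening at its end, in the units of the state.
- env.state(): the state, without advancing time (a new reading comes with each control period).
- capture(name): name is "scene" or "top"; returns a dict with "color" (400x640x3 uint8, red, green, blue), "z_map" (400x640 float32, mm along the optical axis (not along the pixel's ray), 0 where there is no reading), "vertical_fov" (degrees; the focal length in pixels is half the picture's height over the tangent of half this angle, whatever the lens; pixels are square), "cx", "cy" (the principal point, pixels), "view" (4x4, takes a point from world to camera coordinates). Camera axes: x right, y down, z forward; pixel columns grow to the right and rows downward; lengths in mm; the calibration is good to about 2 mm. A picture is of the moment at which its call begins.
- order.hand_in(): hands the job in, once; it reports no verdict.
The state is a dict: "time_s": time; "joint_pos": joint angles; "qvel": joint speeds; "tau": joint torques, N m; "eef_pos": TCP position; "ee_rot": TCP orientation; "wrist_force": force on the tool from outside, world axes, zero at the start; "wrist_torque": the same for the moment, N m; "grip_width": finger opening in mm.
Only numpy, scipy, OpenCV 4.12 (cv2) and the standard library are available. Lean on these libraries where they do the work, as an engineer would, in place of code of your own. Each camera call takes 0.05 s, during which the arm holds its last target.

## Working session

There is one attempt and no reset: what is moved stays moved. The work goes in short steps, Python scripts to look and compute and a tool call to move; the robot and the scene stay as the last step left them, time stands still between calls to the robot, and variables do not carry over. Pictures are saved under pics/ and viewed, and the job is handed in when it is done.

Besides the shell and the picture viewer there is one more tool, called after "Call:" by a JSON object that holds its "method" and its "body". arm_command: Moves the arm, as the interface text tells. Its arguments: {"type":"object","properties":{"moves":{"type":"array"},"squeeze":{"type":"number"}},"required":["moves"]}

```bash
ls; mkdir -p pics; python3 - <<'E'
from station import env,capture
import cv2,numpy as np
print(env.state(), env.hold_point_z)
for n in("scene","top"):
    c=capture(n); cv2.imwrite(f"pics/{n}0.png",c["color"][...,::-1]); print(n,c["vertical_fov"],c["cx"],c["cy"],np.round(c["view"],3).tolist())
E
```

```text
pics
{'time_s': 0.0, 'joint_pos': array([ 1.44760732e+00,  3.85575628e-01,  6.62202614e-03, -4.99284849e-04,
       -1.19401241e+00, -2.58583989e-01]), 'qvel': array([-0.00140377,  0.00062588,  0.00058067,  0.00128869,  0.00118588,
       -0.00010606]), 'tau': array([-7.03233054e-04, -3.92291343e+01,  1.88403261e+01,  4.18619469e+00,
       -4.64514946e-03, -4.07472371e-06]), 'eef_pos': array([232.62736224, 579.46005601, 230.20855101]), 'ee_rot': array([ 9.81818343e-01, -1.89819680e-01, -1.58114452e-04,  1.09805254e-03]), 'wrist_force': array([ 1.07933684, -0.48835803, -0.30980772]), 'wrist_torque': array([-0.03143636, -0.06095082, -0.01325732]), 'grip_width': 85.46156060203487} 18.700000000000003
scene 47.442288930407514 314.16932422150796 199.8200659157851 [[0.43, 0.903, 0.011, -189.035], [0.766, -0.359, -0.534, -375.34], [-0.478, 0.238, -0.846, 1898.593], [0.0, 0.0, 0.0, 1.0]]
top 56.631697299219105 319.2309536039498 205.39627848887775 [[-0.005, -1.0, -0.015, -22.07], [-0.998, 0.006, -0.057, 529.173], [0.057, 0.015, -0.998, 1358.43], [0.0, 0.0, 0.0, 1.0]]
```

View pics/scene0.png

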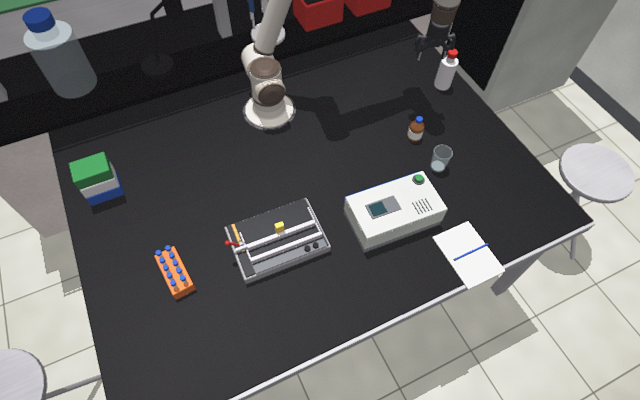

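View pics/top0.png

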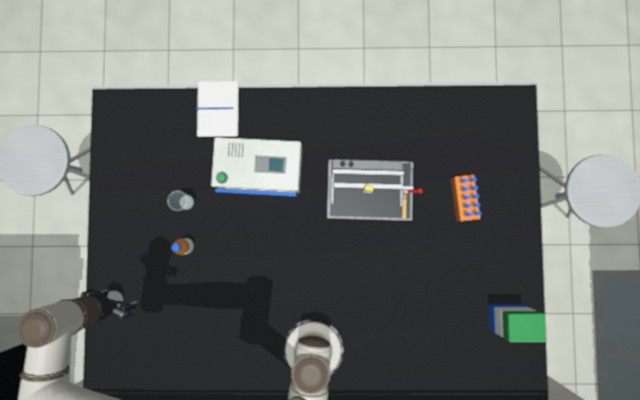

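```bash
cat > h.py <<'E'
from station import env,capture,order
import cv2,numpy as np
from scipy.spatial.transform import Rotation as R
def cam(n):
    c=capture(n); f=200/np.tan(np.radians(c["vertical_fov"]/2)); c["f"]=f; c["V"]=np.array(c["view"],float)
    return c
def plane(c,u,v,z):
    d=c["V"][:3,:3].T@np.array([(u-c["cx"])/c["f"],(v-c["cy"])/c["f"],1]); o=-c["V"][:3,:3].T@c["V"][:3,3]
    return o+d*(z-o[2])/d[2]
def pt(c,u,v):
    z=c["z_map"][int(round(v)),int(round(u))]
    p=np.array([(u-c["cx"])/c["f"]*z,(v-c["cy"])/c["f"]*z,z]); return c["V"][:3,:3].T@(p-c["V"][:3,3])
def cloud(c):
    v,u=np.mgrid[0:400,0:640]; z=c["z_map"]
    P=np.stack([(u-c["cx"])/c["f"]*z,(v-c["cy"])/c["f"]*z,z],-1); return (P-c["V"][:3,3])@c["V"][:3,:3]
def proj(c,p):
    q=c["V"][:3,:3]@np.array(p,float)+c["V"][:3,3]; return c["f"]*q[0]/q[2]+c["cx"],c["f"]*q[1]/q[2]+c["cy"]
def save(c,name,x0,y0,x1,y1,s=4):
    cv2.imwrite(f"pics/{name}.png",cv2.resize(np.ascontiguousarray(c["color"][y0:y1,x0:x1,::-1]),None,fx=s,fy=s,interpolation=cv2.INTER_CUBIC))
def hsv(c): return cv2.cvtColor(c["color"],cv2.COLOR_RGB2HSV)
def st():
    s=env.state(); print(round(s["time_s"],2),"pos",np.round(s["eef_pos"],1),"rv",np.round(s["ee_rot"],4),"F",np.round(s["wrist_force"],1),"w",round(s["grip_width"],1)); return s
def delta(target,yaw=None):
    "tool-frame shift (m) for a world target TCP, and turn about tool z to put jaw axis (tool y) at world yaw"
    s=env.state(); r=R.from_quat(s["ee_rot"]); print("shift",np.round(r.inv().apply(np.array(target)-s["eef_pos"])/1000,4))
    if yaw is not None:
        best=[]
        for k in(0,np.pi):
            g=R.from_matrix(np.array([[np.sin(yaw+k),np.cos(yaw+k),0],[-np.cos(yaw+k),np.sin(yaw+k),0],[0,0,-1]]).T.T) 
            yv=np.array([np.cos(yaw+k),np.sin(yaw+k),0]); zv=np.array([0,0,-1.]); xv=np.cross(yv,zv)
            g=R.from_matrix(np.stack([xv,yv,zv],1)); best.append((r.inv()*g).as_rotvec())
        b=min(best,key=np.linalg.norm); print("turn",np.round(b,4),"j6",round(s["joint_pos"][5],3))
E
python3 - <<'E'
from h import *
c=cam("top"); save(c,"t1",200,120,440,240,3)
d=cam("scene"); save(d,"s1",210,180,450,290,3)
P=cloud(c);H=hsv(c)
def m(lo,hi,box):
    k=cv2.inRange(H,lo,hi); z=np.zeros_like(k); x0,y0,x1,y1=box; z[y0:y1,x0:x1]=k[y0:y1,x0:x1]; return z>0
for nm,lo,hi,b in [("green",(45,80,50),(85,255,255),(200,160,240,195)),("blue",(100,120,60),(125,255,255),(200,180,310,205)),("yellow",(20,80,120),(35,255,255),(355,180,380,196)),("red",(0,150,80),(8,255,255),(400,180,430,200)),]:
    k=m(lo,hi,b); q=P[k]; v,u=np.nonzero(k); print(nm,len(q),"uv",u.mean(),v.mean(),np.round(np.median(q,0)),np.round(q.min(0)),np.round(q.max(0)))
E
```

```text
green 57 uv 220.75438596491227 177.0 [622. 310. 125.] [608. 297. 119.] [636. 324. 132.]
blue 376 uv 255.26329787234042 192.95212765957447 [571. 205.  80.] [451. -45.  -8.] [ 598.  372. 1386.]
yellow 44 uv 368.3181818181818 188.1818181818182 [ 582. -194.  115.] [ 575. -220.   45.] [ 589. -183.  123.]
red 48 uv 417.25 190.70833333333334 [ 574. -367.  103.] [ 567. -409.   -6.] [ 594. -342.  123.]
```

View pics/t1.png

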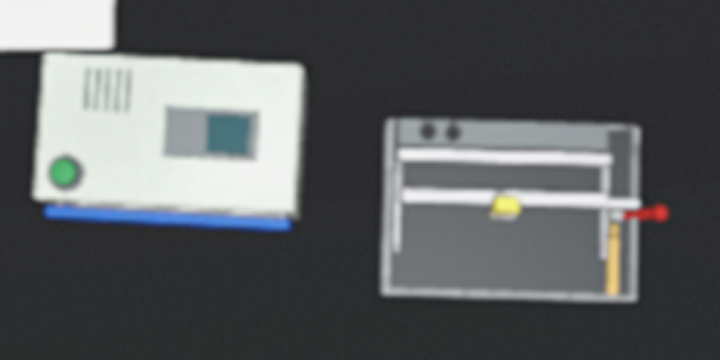

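View pics/s1.png

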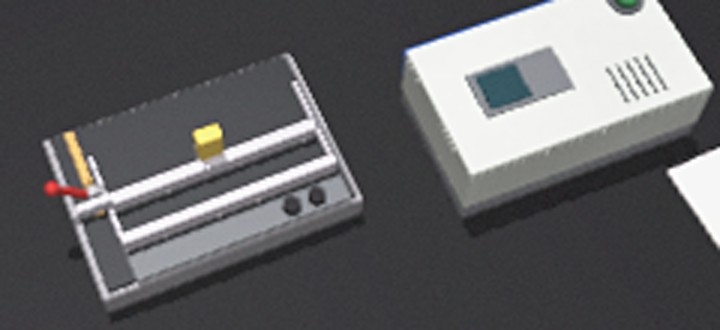

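```bash
python3 - <<'E'
from h import *
c=cam("top");P=cloud(c)
def rect(c,k,z,name):
    cs,_=cv2.findContours(k.astype(np.uint8),cv2.RETR_EXTERNAL,cv2.CHAIN_APPROX_NONE); a=max(cs,key=cv2.contourArea)
    b=cv2.boxPoints(cv2.minAreaRect(a)); W=np.array([plane(c,u,v,z)[:2] for u,v in b]); print(name,np.round(W,1).tolist(),"ctr",np.round(W.mean(0),1))
    for i in range(2): e=W[(i+1)%4]-W[i]; print("  side",np.round(np.linalg.norm(e),1),"ang",np.round(np.degrees(np.arctan2(e[1],e[0])),2))
v,u=np.mgrid[0:400,0:640]
def roi(x0,y0,x1,y1): return (u>=x0)&(u<x1)&(v>=y0)&(v<y1)
h=P[...,2]
rect(c,(h>95)&(h<122)&roi(205,130,310,200),110,"inc depth")
H=hsv(c)
k=(H[...,2]>170)&(H[...,1]<60)&roi(209,138,305,196); rect(c,k,110,"inc white")
g=c["color"].mean(-1)
# shaker footprint
rect(c,(h>30)&(h<200)&roi(320,150,415,230),50,"shaker depth")
k=(H[...,2]>185)&roi(332,165,406,178); rect(c,k,75,"stop")
k=(H[...,2]>185)&(H[...,1]<60)&roi(335,180,413,192); rect(c,k,75,"fence")
k=(H[...,0]>100)&(H[...,0]<125)&(H[...,1]>120)&roi(200,180,310,205); rect(c,k,65,"panel")
for uu,vv in [(368.3,188.2),(350,172),(350,210),(375,180)]: print(uu,vv,np.round(pt(c,uu,vv),1))
# scene cam
d=cam("scene");H=hsv(d)
def cen(d,lo,hi,b):
    k=cv2.inRange(hsv(d),lo,hi); z=np.zeros_like(k);x0,y0,x1,y1=b; z[y0:y1,x0:x1]=k[y0:y1,x0:x1]; vv,uu=np.nonzero(z); return uu,vv
uu,vv=cen(d,(22,120,120),(35,255,255),(265,215,295,240)); print("yellow scene",uu.mean(),vv.mean(),uu.min(),uu.max(),vv.min(),vv.max(),np.round(plane(d,uu.mean(),vv.mean(),100)))
uu,vv=cen(d,(0,150,80),(8,255,255),(215,230,250,255)); print("red scene",uu.min(),uu.max(),vv.min(),vv.max())
uu,vv=cen(d,(40,80,40),(85,255,255),(405,165,430,190)); print("green scene",uu.mean(),vv.mean(),np.round(plane(d,uu.mean(),vv.mean(),126)))
print("green top",np.round(plane(c,220.75,177,126),1))
E
```

```text
inc depth [[593.3, 346.7], [764.0, 339.9], [745.9, 37.8], [576.1, 46.8]] ctr [669.8 192.8]
  side 170.8 ang -2.26
  side 302.6 ang -93.43
inc white [[587.9, 349.7], [767.3, 341.9], [747.7, 37.6], [569.3, 47.7]] ctr [668.1 194.2]
  side 179.5 ang -2.5
  side 304.9 ang -93.68
shaker depth [[483.0, -53.4], [695.0, -60.9], [683.4, -371.9], [472.3, -361.7]] ctr [ 583.4 -212. ]
  side 212.2 ang -2.02
  side 311.2 ang -92.13
stop [[642.5, -74.9], [654.6, -75.3], [645.9, -323.3], [633.9, -322.8]] ctr [ 644.2 -199.1]
  side 12.0 ang -1.97
  side 248.2 ang -92.01
fence [[586.9, -198.2], [604.2, -198.9], [598.3, -354.4], [581.1, -353.6]] ctr [ 592.6 -276.3]
  side 17.3 ang -2.47
  side 155.6 ang -92.17
panel [[573.4, 352.6], [591.5, 351.6], [570.7, 53.1], [552.7, 54.2]] ctr [572.1 202.9]
  side 18.1 ang -2.97
  side 299.3 ang -93.98
368.3 188.2 [ 581.3 -194.7  117.1]
350 172 [ 643.7 -135.4   75.9]
350 210 [ 509.9 -136.1   48.2]
375 180 [ 617.4 -226.7   52.7]
yellow scene 279.3333333333333 227.12121212121212 275 283 221 232 [ 584. -196.  100.]
red scene 225 238 240 245
green scene 418.4423076923077 178.03846153846155 [624. 308. 126.]
green top [622.1 310.8 126. ]
```

```bash
python3 - <<'E'
from h import *
st(); delta([622,310,230],np.radians(86.6)); 
c=cam("top")
for u,v,z in [(419.7,190.7,108)]: print(np.round(plane(c,u,v,z)))
E
```

```text
0.3 pos [232.8 579.8 230.9] rv [ 9.818e-01 -1.898e-01 -0.000e+00  4.000e-04] F [-0.2  0.3  0.2] w 85.3
shift [0.4617 0.1054 0.001 ]Traceback (most recent call last):
  File "<stdin>", line 2, in <module>
  File "h.py", line 29, in delta
    g=R.from_matrix(np.array([[np.sin(yaw+k),np.cos(yaw+k),0],[-np.cos(yaw+k),np.sin(yaw+k),0],[0,0,-1]]).T.T)
  File "scipy/spatial/transform/_rotation.pyx", line 1143, in scipy.spatial.transform._rotation.Rotation.from_matrix
ValueError: Non-positive determinant (left-handed or null coordinate frame) in rotation matrix 0: [[ 0.99823983  0.05930637  0.        ]
 [-0.05930637  0.99823983  0.        ]
 [ 0.          0.         -1.        ]].
```

```bash
sed -i '/T\.T)/d' h.py; python3 - <<'E'
from h import *
delta([622,310,230],np.radians(86.6)); 
c=cam("top")
for u,v,z in [(419.7,190.7,108)]: print(np.round(plane(c,u,v,z)))
E
```

```text
shift [0.4617 0.1054 0.001 ]
turn [ 8.000e-04  1.000e-04 -3.225e-01] j6 -0.259
[ 572. -372.  108.]
```

Call:
{"method": "arm_command", "body": {"moves": [0, 0.058, 0.013, 0, 0, 0, -0.05, 0, 0.115, 0.026, 0, 0, 0, -0.1, 0, 0.173, 0.039, 0, 0, 0, -0.15, 0, 0.231, 0.053, 0, 0, 0, -0.2, 0, 0.289, 0.066, 0, 0, 0, -0.25, 0, 0.346, 0.079, 0, 0, 0, -0.3, 0, 0.404, 0.092, 0, 0, 0, -0.32, 0, 0.462, 0.105, 0, 0, 0, -0.32]}}

```text
time_s: 1.35
eef_pos: [623.9, 309.2, 231.4]
ee_rot: [1.0, -0.031, 0.0, -0.0]
wrist_force: [-0.1, 1.6, -0.1]
grip_width: -0.1
```

Call:
{"method": "arm_command", "body": {"moves": [0, 0, 0, 0.05, 0, 0, 0, 0, 0, 0, 0.095, 0, 0, 0, 0, 0, 0, 0.103, 0, 0, 0, 0, 0, 0, 0.108, 0, 0, 0, 0, 0, 0, 0.113, 0, 0, 0, 0, 0, 0, 0.115, 0, 0, 0, 0, 0, 0, 0.115, 0, 0, 0]}}

```text
time_s: 2.22
eef_pos: [623.3, 311.2, 117.9]
ee_rot: [1.0, -0.031, 0.001, -0.001]
wrist_force: [-0.7, 1.2, 4.0]
grip_width: -0.1
```

```bash
python3 - <<'E'
from h import *
st(); c=cam("top"); save(c,"t2",180,130,440,260,3)
E
```

```text
2.23 pos [623.3 311.2 117.9] rv [ 0.9995 -0.0306  0.0015 -0.001 ] F [-0.7  1.2  4. ] w -0.1
```

View pics/t2.png

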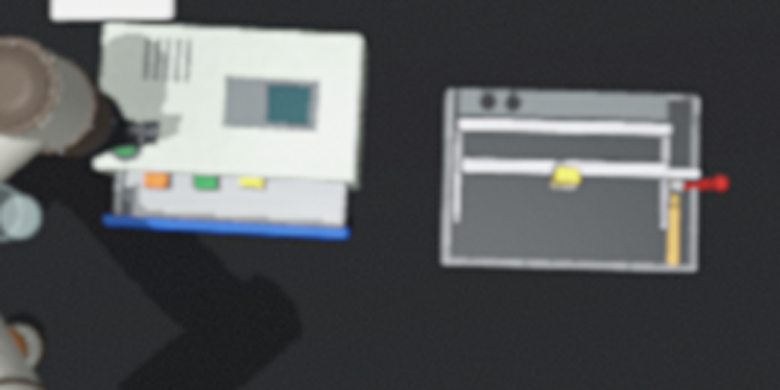

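The drawer is on its way out, with orange, green and yellow boxes visible at its inner edge (rows about 180). I'll rise and wait.

Call:
{"method": "arm_command", "body": {"moves": [0, 0, 0, -0.03, 0, 0, 0, 0, 0, 0, -0.08, 0, 0, 0, 0, 0, 0, -0.11, 0, 0, 0, 0, -0.05, 0.05, -0.11, 0, 0, 0, 0, -0.05, 0.1, -0.11, 0, 0, 0, 0, -0.05, 0.15, -0.11, 0, 0, 0, 0, -0.05, 0.2, -0.11, 0, 0, 0, 0, -0.05, 0.25, -0.11, 0, 0, 0]}}

```text
time_s: 3.28
eef_pos: [556.4, 62.5, 226.1]
ee_rot: [1.0, -0.031, -0.0, -0.0]
wrist_force: [0.8, 0.3, -0.4]
grip_width: -0.3
```

```bash
python3 - <<'E'
from h import *
st(); c=cam("top"); save(c,"t3",180,130,440,260,3)
c=cam("scene"); save(c,"s3",210,110,470,290,3)
E
```

```text
3.27 pos [556.4  62.5 226.1] rv [ 9.995e-01 -3.080e-02 -2.000e-04 -1.000e-04] F [ 0.8  0.3 -0.4] w -0.3
```

View pics/t3.png

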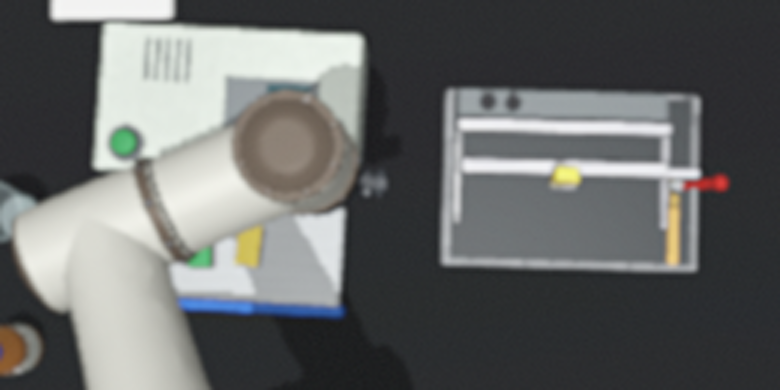

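View pics/s3.png

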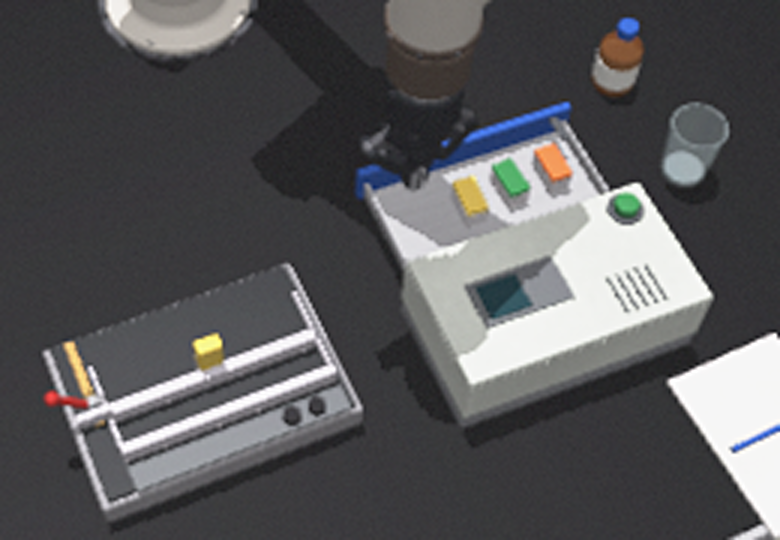

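```bash
cat >> h.py <<'E'
def ray(c,u,v):
    d=c["V"][:3,:3].T@np.array([(u-c["cx"])/c["f"],(v-c["cy"])/c["f"],1]); return -c["V"][:3,:3].T@c["V"][:3,3],d/np.linalg.norm(d)
def tri(c1,a,c2,b):
    o1,d1=ray(c1,*a);o2,d2=ray(c2,*b); t=np.linalg.lstsq(np.stack([d1,-d2],1),o2-o1,rcond=None)[0]
    p,q=o1+d1*t[0],o2+d2*t[1]; print("tri",np.round((p+q)/2,1),"miss",round(np.linalg.norm(p-q),1)); return (p+q)/2
def cen(d,lo,hi,b):
    k=cv2.inRange(hsv(d),lo,hi); z=np.zeros_like(k);x0,y0,x1,y1=b; z[y0:y1,x0:x1]=k[y0:y1,x0:x1]; vv,uu=np.nonzero(z); return (uu.mean(),vv.mean()),len(uu)
E
python3 - <<'E'
from h import *
c=cam("top");d=cam("scene"); save(c,"t4",390,160,440,230,8); save(d,"s4",215,210,265,270,8)
tri(c,(419.8,190.9),d,(227.2,242.6))
tri(c,cen(c,(22,110,120),(35,255,255),(355,180,380,196))[0],d,cen(d,(22,120,120),(35,255,255),(265,215,295,240))[0])
tri(c,cen(c,(45,80,50),(85,255,255),(200,160,240,195))[0],d,cen(d,(40,80,40),(85,255,255),(405,165,430,190))[0])
delta([572,-300,226],np.radians(88))
delta([572,-415,226],np.radians(88))
E
```

```text
tri [ 571.7 -370.6  112.4] miss 1.7
tri [ 583.1 -196.1   97.8] miss 0.1
tri [622.3 310.8 122.8] miss 1.2
shift [3.820e-02 3.614e-01 1.000e-04]
turn [-0.0004  0.0002 -0.0288] j6 1.105
shift [0.0456 0.4762 0.    ]
turn [-0.0004  0.0002 -0.0288] j6 1.105
```

View pics/t4.png

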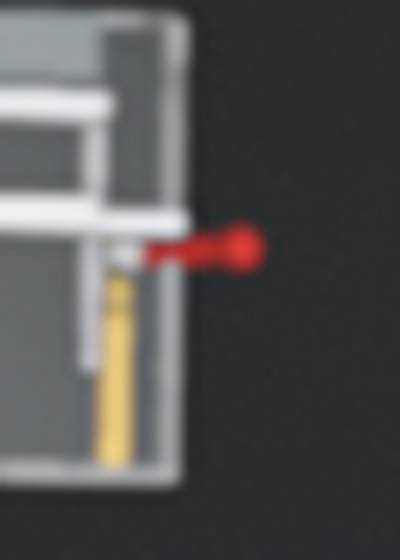

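View pics/s4.png

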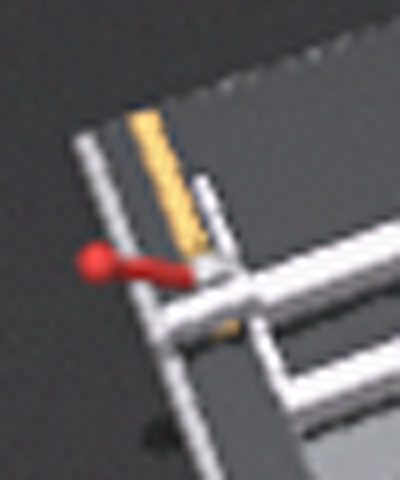

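Call:
{"method": "arm_command", "body": {"moves": [0, 0.006, 0.06, 0, 0, 0, -0.03, 0, 0.011, 0.119, 0, 0, 0, -0.03, 0, 0.017, 0.179, 0, 0, 0, -0.03, 0, 0.023, 0.238, 0, 0, 0, -0.03, 0, 0.029, 0.298, 0, 0, 0, -0.03, 0, 0.034, 0.357, 0, 0, 0, -0.03, 0, 0.04, 0.417, 0, 0, 0, -0.03, 0, 0.046, 0.476, 0, 0, 0, -0.03]}}

```text
time_s: 4.47
eef_pos: [574.7, -414.7, 225.8]
ee_rot: [1.0, -0.015, -0.0, -0.0]
wrist_force: [1.3, -0.5, -0.0]
grip_width: -0.3
```

Call:
{"method": "arm_command", "body": {"moves": [0, 0, 0, 0.05, 0, 0, 0, 0, 0, 0, 0.1, 0, 0, 0, 0, 0, 0, 0.128, 0, 0, 0, 0, 0, 0, 0.128, 0, 0, 0]}}

```text
time_s: 4.97
eef_pos: [572.9, -412.2, 94.6]
ee_rot: [1.0, -0.015, -0.003, -0.002]
wrist_force: [-0.4, 0.0, 0.2]
grip_width: -0.0
```

Call:
{"method": "arm_command", "body": {"moves": [0, 0, -0.018, 0, 0, 0, 0, 0, 0, -0.032, 0, 0, 0, 0, 0, 0, -0.046, 0, 0, 0, 0, 0, 0, -0.06, 0, 0, 0, 0, 0, 0, -0.074, 0, 0, 0, 0, 0, 0, -0.086, 0, 0, 0, 0, 0, 0, -0.092, 0, 0, 0, 0, 0, 0, -0.092, 0, 0, 0, 0]}}

```text
time_s: 5.98
eef_pos: [576.4, -321.3, 98.0]
ee_rot: [1.0, -0.016, -0.0, -0.0]
wrist_force: [0.7, 0.2, 0.1]
grip_width: 0.1
```

```bash
python3 - <<'E'
from h import *
st(); c=cam("top"); save(c,"t5",300,140,440,240,4)
c=cam("scene"); save(c,"s5",210,190,340,290,4)
E
```

```text
5.97 pos [ 576.4 -321.3   98. ] rv [ 9.999e-01 -1.560e-02 -4.000e-04 -3.000e-04] F [0.7 0.2 0.1] w 0.1
```

View pics/s5.png

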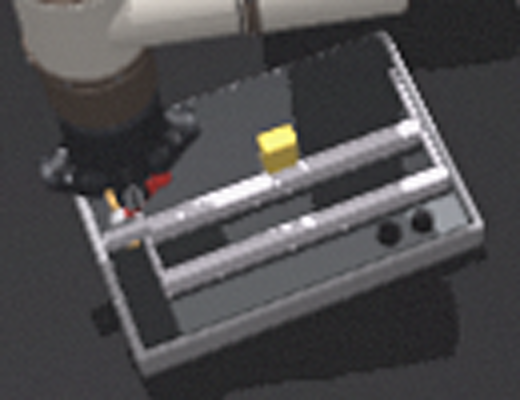

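Call:
{"method": "arm_command", "body": {"moves": [0, 0, -0.004, 0, 0, 0, 0, 0, 0, -0.004, 0, 0, 0, 0, 0, 0, 0.01, 0, 0, 0, 0, 0, 0, 0.01, -0.05, 0, 0, 0, 0, 0, 0.01, -0.1, 0, 0, 0, 0.06, 0.003, -0.05, -0.1, 0, 0, 0, 0.06, 0.007, -0.1, -0.1, 0, 0, 0, 0.06, 0.007, -0.125, -0.1, 0, 0, 0]}}

```text
time_s: 7.08
eef_pos: [587.8, -195.9, 198.7]
ee_rot: [1.0, -0.015, 0.0, -0.0]
wrist_force: [0.8, -0.4, 0.1]
grip_width: 54.4
```

```bash
python3 - <<'E'
from h import *
st(); delta([583,-196,84],np.radians(88))
c=cam("top"); save(c,"t6",300,140,440,240,4)
c=cam("scene"); save(c,"s6",210,190,340,290,4)
E
```

```text
7.08 pos [ 587.8 -195.9  198.7] rv [ 9.999e-01 -1.530e-02  3.000e-04 -1.000e-04] F [ 0.8 -0.4  0.1] w 54.4
shift [-0.0049  0.0003  0.1147]
turn [-0.0003 -0.0007  0.0043] j6 1.601
```

View pics/s6.png

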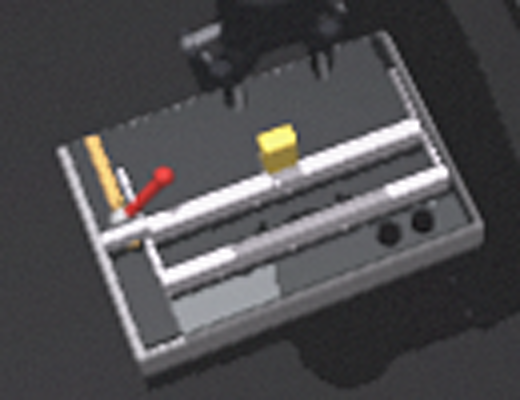

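View pics/t6.png

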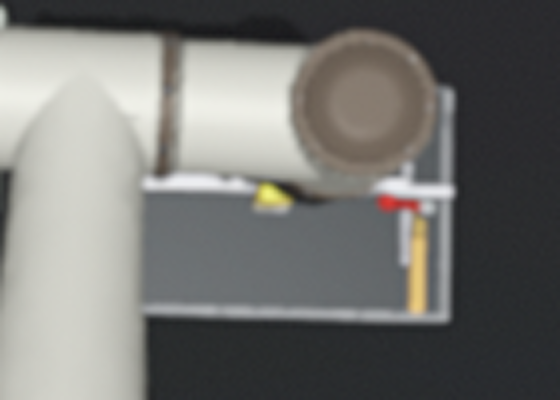

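Call:
{"method": "arm_command", "body": {"moves": [0.06, -0.005, 0, 0.05, 0, 0, 0, 0.06, -0.005, 0, 0.1, 0, 0, 0, 0.06, -0.005, 0, 0.114, 0, 0, 0, 0.06, -0.005, 0, 0.114, 0, 0, 0, 0.02, -0.005, 0, 0.114, 0, 0, 0, 0.02, -0.005, 0, 0.114, 0, 0, 0, 0.02, -0.005, 0, 0.114, 0, 0, 0, 0.02, -0.005, 0, 0.114, 0, 0, 0], "squeeze": 40}}

```text
time_s: 8.18
eef_pos: [583.9, -197.5, 86.5]
ee_rot: [1.0, -0.016, 0.002, 0.001]
wrist_force: [-0.7, 0.1, 6.4]
grip_width: 27.1
```

Call:
{"method": "arm_command", "body": {"moves": [0.02, 0, 0, -0.003, 0, 0, 0, 0.02, -0.015, 0, -0.003, 0, 0, 0, 0.02, -0.03, 0, -0.003, 0, 0, 0, 0.02, -0.045, 0, -0.003, 0, 0, 0, 0.02, -0.06, 0, -0.003, 0, 0, 0, 0.02, -0.07, 0, -0.003, 0, 0, 0, 0.02, -0.076, 0, -0.003, 0, 0, 0, 0.02, -0.077, 0, -0.003, 0, 0, 0]}}

```text
time_s: 9.18
eef_pos: [509.9, -195.0, 86.7]
ee_rot: [1.0, -0.016, 0.005, 0.0]
wrist_force: [15.6, -7.7, -21.0]
grip_width: 27.4
```

Call:
{"method": "arm_command", "body": {"moves": [0.02, 0.002, 0, 0, 0, 0, 0, 0.06, 0.002, 0, 0, 0, 0, 0, 0.06, 0.002, 0, 0, 0, 0, 0, 0.06, 0.002, 0, 0, 0, 0, 0, 0.06, 0.002, 0, -0.03, 0, 0, 0, 0.06, 0.002, 0, -0.09, 0, 0, 0, 0.06, 0.002, 0, -0.14, 0, 0, 0]}}

```text
time_s: 10.05
eef_pos: [507.3, -194.7, 229.8]
ee_rot: [1.0, -0.016, 0.0, 0.0]
wrist_force: [-0.1, 0.2, -0.8]
grip_width: 59.9
```

```bash
python3 - <<'E'
from h import *
st()
c=cam("top"); save(c,"t7",180,120,440,250,3)
c=cam("scene"); save(c,"s7",210,110,470,290,3)
E
```

```text
10.05 pos [ 507.3 -194.7  229.8] rv [ 9.999e-01 -1.570e-02  5.000e-04  1.000e-04] F [-0.1  0.2 -0.8] w 59.9
```

View pics/s7.png

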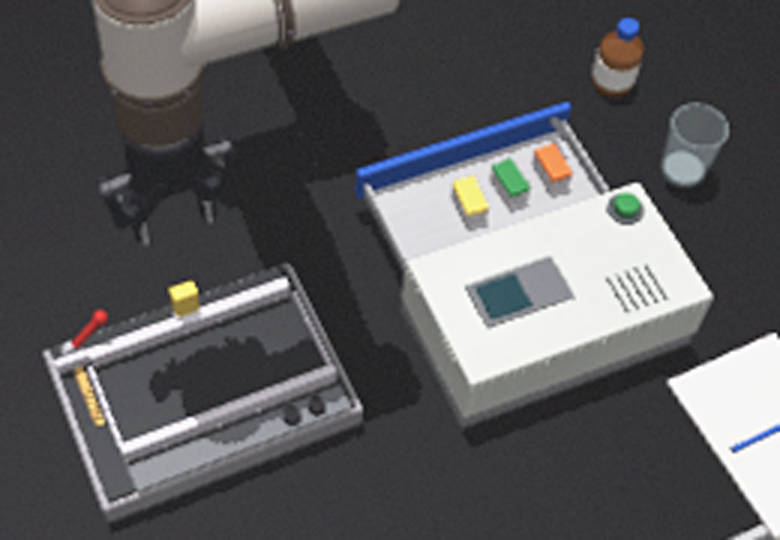

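View pics/t7.png

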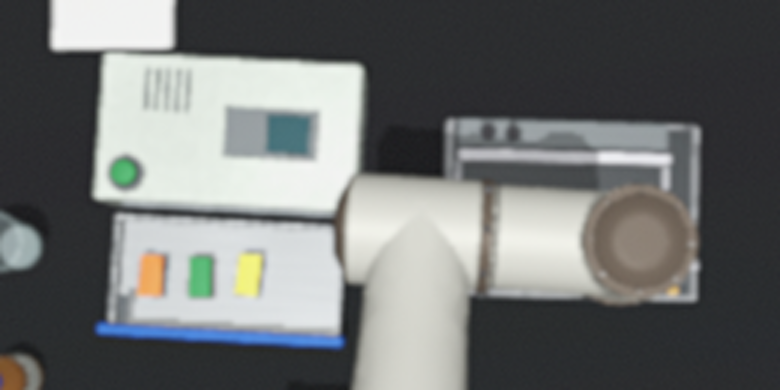

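```bash
cat >> h.py <<'E'
COL={"yellow":((22,90,110),(34,255,255)),"orange":((5,120,110),(17,255,255)),"green":((45,80,50),(85,255,255)),"blue":((100,120,60),(125,255,255)),"red":((0,150,70),(4,255,255))}
def lid(c,name,box,z):
    k=cv2.inRange(hsv(c),*COL[name]); m=np.zeros_like(k);x0,y0,x1,y1=box; m[y0:y1,x0:x1]=k[y0:y1,x0:x1]
    cs,_=cv2.findContours(m,cv2.RETR_EXTERNAL,cv2.CHAIN_APPROX_NONE)
    if not cs: print(name,"none"); return
    a=max(cs,key=cv2.contourArea); s=8; big=cv2.resize(m[y0:y1,x0:x1],None,fx=s,fy=s,interpolation=cv2.INTER_LINEAR); 
    cs,_=cv2.findContours((big>127).astype(np.uint8),cv2.RETR_EXTERNAL,cv2.CHAIN_APPROX_NONE); a=max(cs,key=cv2.contourArea)[:,0].astype(float)
    W=np.array([plane(c,(u+.5)/s-.5+x0,(v+.5)/s-.5+y0,z)[:2] for u,v in a]).astype(np.float32)
    (cx,cy),(w,h),ang=cv2.minAreaRect(W); b=cv2.boxPoints(((cx,cy),(w,h),ang)); e=[b[1]-b[0],b[2]-b[1]]; L=max(e,key=np.linalg.norm)
    if L[0]<0:L=-L
    M=cv2.moments(W); 
    med=np.median(cloud(c)[m>0],0)
    print(name,"ctr",round(cx,1),round(cy,1),"mom",round(M["m10"]/M["m00"],1),round(M["m01"]/M["m00"],1),"size",round(w,1),round(h,1),"long ang",round(float(np.degrees(np.arctan2(L[1],L[0]))),1),"depthmed",np.round(med,1)); return cx,cy
E
python3 - <<'E'
from h import *
c=cam("top");d=cam("scene")
cb=(205,190,300,230); db=(340,150,405,190)
for n in("yellow","orange","green"):
    tri(c,cen(c,*COL[n],cb)[0],d,cen(d,*COL[n],db)[0]); lid(c,n,cb,62)
for u,v in [(275,210),(285,215),(285,225)]: print(np.round(pt(c,u,v),1))
for z in(60,66): print("panel",np.round(plane(c,*cen(c,*COL["blue"],(205,225,300,240))[0],z),1))
k=cv2.inRange(hsv(c),*COL["blue"]); q=cloud(c)[225:240,210:300][k[225:240,210:300]>0]; print(np.median(q,0))
k=cv2.inRange(hsv(d),*COL["blue"]); q=cloud(d)[140:180,325:405][k[140:180,325:405]>0]; print(np.percentile(q,[5,50,95],axis=0).round(1))
E
```

```text
tri [506.6 175.   74.2] miss 0.3
yellow ctr 507.4 177.6 mom 507.2 177.2 size 28.2 46.1 long ang -0.3 depthmed [506.8 174.5  73.6]
tri [506.5 290.1  74.6] miss 0.2
orange ctr 508.1 292.6 mom 507.1 293.4 size 28.3 46.2 long ang -0.3 depthmed [507.4 290.9  73.4]
tri [503.4 232.8  73.4] miss 0.4
green ctr 504.2 235.5 mom 503.9 235.4 size 26.4 47.5 long ang -5.4 depthmed [503.6 233.5  73.9]
[511.6 135.4  42.4]
[493.2  98.8  45.2]
[457.1  99.1  42.1]
panel [432.9 214.4  60. ]
panel [433.  213.2  66. ]
[432.63555687 214.63751778  81.10073759]
[[423.   77.3  42.9]
 [436.  201.8  72.2]
 [445.4 329.9  86.8]]
```

```bash
cat >> h.py <<'E'
def pca(c,name,box,z):
    k=cv2.inRange(hsv(c),*COL[name]); x0,y0,x1,y1=box; v,u=np.nonzero(k[y0:y1,x0:x1])
    W=np.array([plane(c,a+x0,b+y0,z)[:2] for a,b in zip(u,v)]); m=W.mean(0); w,E=np.linalg.eigh(np.cov((W-m).T)); L=E[:,1]*np.sign(E[0,1])
    print(name,"pca",np.round(m,1),"ang",round(float(np.degrees(np.arctan2(L[1],L[0]))),1),"std",np.round(np.sqrt(w*12),1),"n",len(W)); return m
E
python3 - <<'E'
from h import *
c=cam("top");d=cam("scene")
cb=(205,190,300,230); db=(340,150,405,190)
for n in("yellow","orange","green"): pca(c,n,cb,75); pca(d,n,db,75)
st(); 
for a in(75,80,86,90): delta([506.6,174.8,170],np.radians(a))
E
```

```text
yellow pca [506.6 175. ] ang -9.9 std [24.7 46. ] n 91
yellow pca [507.2 174.6] ang -6.2 std [28.3 51.1] n 91
orange pca [506.5 290.1] ang -5.8 std [24.7 44.6] n 87
orange pca [506.7 290. ] ang -8.6 std [28.9 49.9] n 86
green pca [503.4 232.7] ang -4.8 std [23.5 46.3] n 85
green pca [504.2 231.5] ang 0.6 std [26.3 49.6] n 80
10.35 pos [ 506.5 -194.4  226.3] rv [ 9.999e-01 -1.600e-02 -1.100e-03 -4.000e-04] F [ 0.2  0.3 -0.7] w 59.8
shift [-0.0116 -0.369   0.0566]
turn [-0.0004  0.0022  0.2298] j6 1.607
shift [-0.0116 -0.369   0.0566]
turn [-0.0005  0.0022  0.1425] j6 1.607
shift [-0.0116 -0.369   0.0566]
turn [-0.0007  0.0022  0.0378] j6 1.607
shift [-0.0116 -0.369   0.0566]
turn [-0.0007  0.0022 -0.032 ] j6 1.607
```

Call:
{"method": "arm_command", "body": {"moves": [0.044, -0.002, -0.055, 0, 0, 0, 0.03, 0.044, -0.004, -0.11, 0, 0, 0, 0.06, 0.044, -0.006, -0.165, 0, 0, 0, 0.08, 0.044, -0.008, -0.22, 0, 0, 0, 0.108, 0.044, -0.01, -0.275, 0, 0, 0, 0.108, 0.044, -0.012, -0.33, 0.02, 0, 0, 0.108, 0.044, -0.012, -0.369, 0.05, 0, 0, 0.108, 0.044, -0.012, -0.369, 0.056, 0, 0, 0.108]}}

```text
time_s: 11.35
eef_pos: [505.3, 175.7, 167.4]
ee_rot: [0.998, -0.068, -0.003, 0.002]
wrist_force: [-0.8, -1.2, 1.0]
grip_width: 44.0
```

```bash
python3 - <<'E'
from h import *
st(); delta([506.8,175,49],np.radians(82)); c=cam("scene"); save(c,"s8",320,110,450,210,5)
E
```

```text
11.35 pos [505.3 175.7 167.4] rv [ 0.9977 -0.0682 -0.0031  0.0022] F [-0.8 -1.2  1. ] w 44.0
shift [ 2.200e-03 -1.000e-04  1.184e-01]
turn [0.0048 0.0058 0.0031] j6 0.797
```

View pics/s8.png

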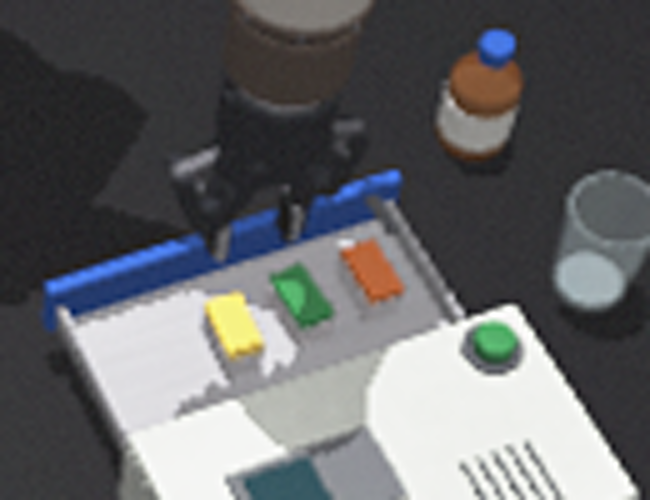

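Call:
{"method": "arm_command", "body": {"moves": [0.044, 0.001, 0, 0.05, 0, 0, 0, 0.044, 0.001, 0, 0.095, 0, 0, 0, 0.044, 0.001, 0, 0.118, 0, 0, 0, 0.044, 0.001, 0, 0.119, 0, 0, 0, 0.015, 0.001, 0, 0.119, 0, 0, 0, 0.015, 0.001, 0, 0.119, 0, 0, 0, 0.015, 0.001, 0, 0.119, 0, 0, 0], "squeeze": 40}}

```text
time_s: 12.28
eef_pos: [508.9, 174.6, 53.5]
ee_rot: [0.998, -0.07, 0.001, -0.001]
wrist_force: [-0.7, 0.1, 1.9]
grip_width: 27.7
```

Call:
{"method": "arm_command", "body": {"moves": [0.015, 0, 0, -0.03, 0, 0, 0, 0.015, 0, 0, -0.08, 0, 0, 0, 0.015, 0, 0, -0.12, 0, 0, 0, 0.015, 0, 0, -0.12, 0, 0, 0]}}

```text
time_s: 12.78
eef_pos: [510.2, 175.5, 176.6]
ee_rot: [0.998, -0.07, 0.004, -0.003]
wrist_force: [-0.2, 0.0, -1.0]
grip_width: 27.5
```

```bash
python3 - <<'E'
from h import *
st(); delta([608.5,-258,173],np.radians(88))
E
```

```text
12.78 pos [510.2 175.5 176.6] rv [ 0.9976 -0.0695  0.0037 -0.0027] F [-0.2  0.  -1. ] w 27.5
shift [0.1575 0.4157 0.0022]
turn [-0.0055 -0.0074 -0.1043] j6 0.799
```

Call:
{"method": "arm_command", "body": {"moves": [0.015, 0.019, 0.052, 0, 0, 0, -0.02, 0.015, 0.038, 0.104, 0, 0, 0, -0.04, 0.015, 0.058, 0.156, 0, 0, 0, -0.06, 0.015, 0.078, 0.208, 0, 0, 0, -0.08, 0.015, 0.098, 0.26, 0, 0, 0, -0.1, 0.015, 0.118, 0.312, 0, 0, 0, -0.104, 0.015, 0.138, 0.364, 0, 0, 0, -0.104, 0.015, 0.158, 0.416, 0, 0, 0, -0.104]}}

```text
time_s: 13.78
eef_pos: [606.4, -261.1, 171.1]
ee_rot: [1.0, -0.018, -0.001, -0.0]
wrist_force: [0.7, -0.6, -0.7]
grip_width: 27.3
```

Call:
{"method": "arm_command", "body": {"moves": [0.015, 0, 0, 0.04, 0, 0, 0, 0.015, 0, 0, 0.08, 0, 0, 0, 0.015, 0, 0, 0.095, 0, 0, 0, 0.015, 0, 0, 0.095, 0, 0, 0]}}

```text
time_s: 14.28
eef_pos: [606.2, -259.4, 76.1]
ee_rot: [1.0, -0.018, -0.001, -0.0]
wrist_force: [-0.1, -1.5, 1.2]
grip_width: 27.3
```

```bash
python3 - <<'E'
from h import *
st(); delta([611,-258,61],np.radians(88)); c=cam("scene"); save(c,"s9",200,160,340,290,4)
E
```

```text
14.28 pos [ 606.2 -259.4   76.1] rv [ 9.998e-01 -1.770e-02 -1.400e-03 -1.000e-04] F [-0.1 -1.5  1.2] w 27.3
shift [ 0.0048 -0.0016  0.0151]
turn [-0.0002  0.0027 -0.0004] j6 1.695
```

View pics/s9.png

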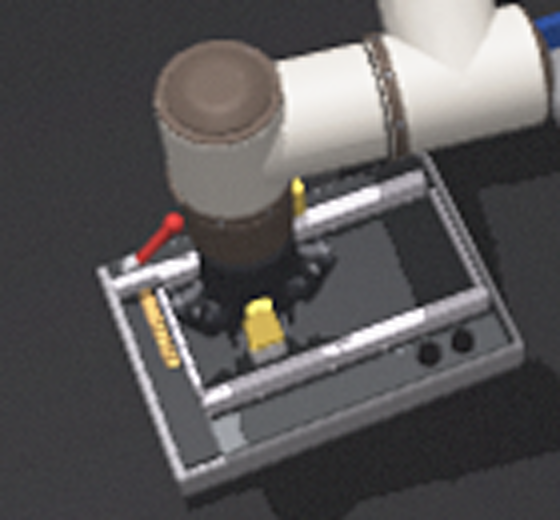

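Call:
{"method": "arm_command", "body": {"moves": [0.015, 0.004, -0.001, 0.007, 0, 0, 0, 0.015, 0.004, -0.001, 0.014, 0, 0, 0, 0.015, 0.004, -0.001, 0.0155, 0, 0, 0, 0.015, 0.004, -0.001, 0.0155, 0, 0, 0]}}

```text
time_s: 14.82
eef_pos: [610.9, -258.8, 62.0]
ee_rot: [1.0, -0.018, 0.0, 0.0]
wrist_force: [0.2, 0.5, 0.1]
grip_width: 26.8
```

```bash
python3 - <<'E'
from h import *
st(); c=cam("scene"); save(c,"s10",200,160,340,290,4)
E
```

```text
14.82 pos [ 610.9 -258.8   62. ] rv [ 9.998e-01 -1.780e-02  1.000e-04  1.000e-04] F [0.2 0.5 0.1] w 26.8
```

View pics/s10.png

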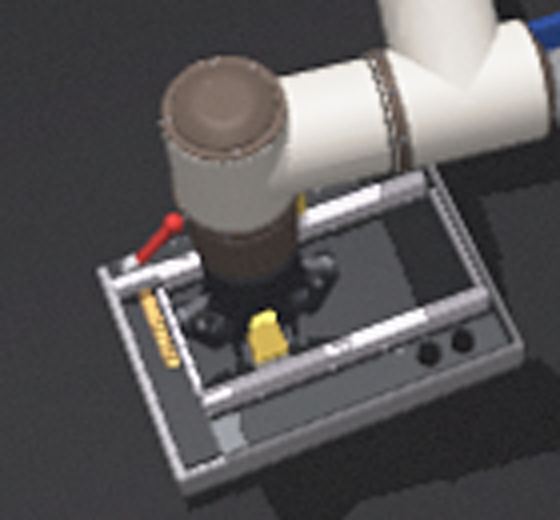

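Call:
{"method": "arm_command", "body": {"moves": [0.015, 0, 0, 0.002, 0, 0, 0, 0.015, 0, 0, 0.003, 0, 0, 0]}}

```text
time_s: 15.12
eef_pos: [611.1, -259.0, 61.5]
ee_rot: [1.0, -0.018, 0.0, 0.0]
wrist_force: [-4.1, 2.6, 12.8]
grip_width: 27.4
```

Contact. Release to 44 mm and rise.

Call:
{"method": "arm_command", "body": {"moves": [0.015, 0, 0, 0.001, 0, 0, 0, 0.044, 0, 0, 0.001, 0, 0, 0, 0.044, 0, 0, 0.001, 0, 0, 0, 0.044, 0, 0, -0.03, 0, 0, 0, 0.044, 0, 0, -0.08, 0, 0, 0, 0.044, 0, 0, -0.13, 0, 0, 0, 0.044, 0, -0.05, -0.13, 0, 0, 0, 0.044, -0.02, -0.11, -0.13, 0, 0, 0]}}

```text
time_s: 16.12
eef_pos: [595.7, -148.4, 188.6]
ee_rot: [1.0, -0.019, 0.001, -0.0]
wrist_force: [-0.3, 1.2, 0.4]
grip_width: 43.9
```

Call:
{"method": "arm_command", "body": {"moves": [0.044, -0.015, -0.06, 0, 0, 0, 0, 0.044, -0.03, -0.12, 0, 0, 0, 0, 0.044, -0.045, -0.18, 0, 0, 0, 0, 0.044, -0.06, -0.24, 0, 0, 0, 0, 0.044, -0.075, -0.3, 0, 0, 0, 0, 0.044, -0.085, -0.34, 0, 0, 0, 0, 0.044, -0.085, -0.36, 0, 0, 0, 0, 0.044, -0.085, -0.36, 0, 0, 0, 0]}}

```text
time_s: 17.12
eef_pos: [523.1, 214.8, 188.4]
ee_rot: [1.0, -0.017, -0.0, 0.0]
wrist_force: [-0.6, 0.3, 0.0]
grip_width: 44.0
```

```bash
python3 - <<'E'
from h import *
st(); c=cam("scene"); save(c,"s11",200,110,460,290,3); e=cam("top"); save(e,"t11",180,120,440,250,3)
db=(340,150,410,190); cb=(205,190,300,230)
for n in("green","orange"):
    for X,b in((c,db),(e,cb)):
        try: pca(X,n,b,75)
        except Exception as x: print(n,x)
pca(c,"yellow",(240,225,285,258),82); pca(e,"yellow",(370,165,400,200),82)
delta([503.5,232,170],np.radians(88))
E
```

```text
17.12 pos [523.1 214.8 188.4] rv [ 9.999e-01 -1.720e-02 -2.000e-04  2.000e-04] F [-0.6  0.3  0. ] w 44.0
green pca [504.5 232.2] ang 1.2 std [28.2 50.3] n 87
green pca [501.4 234. ] ang -0.5 std [25.7 40.2] n 82
orange pca [506.1 290.6] ang -5.4 std [26.7 50.4] n 80
orange pca [490.6 289.4] ang -72.8 std [11.  24.3] n 21
yellow pca [ 605.9 -262.5] ang 65.6 std [51.1 71.8] n 145
yellow pca [ 606.7 -257.7] ang -0.1 std [31.  52.2] n 132
shift [-0.0202 -0.0182  0.0184]
turn [ 0.0007  0.0008 -0.0018] j6 0.86
```

View pics/s11.png

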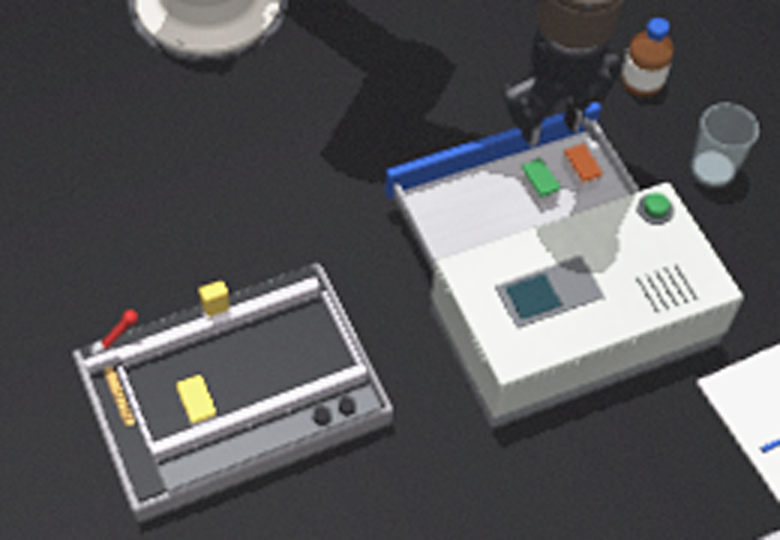

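View pics/t11.png

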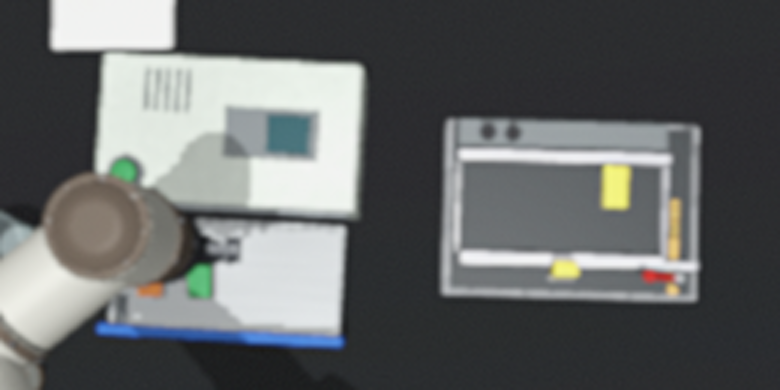

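Call:
{"method": "arm_command", "body": {"moves": [0.044, -0.0195, -0.018, 0.01, 0, 0, 0, 0.044, -0.0195, -0.018, 0.05, 0, 0, 0, 0.044, -0.0195, -0.018, 0.1, 0, 0, 0, 0.044, -0.0195, -0.018, 0.13, 0, 0, 0, 0.044, -0.0195, -0.018, 0.137, 0, 0, 0, 0.015, -0.0195, -0.018, 0.137, 0, 0, 0, 0.015, -0.0195, -0.018, 0.137, 0, 0, 0, 0.015, -0.0195, -0.018, 0.137, 0, 0, 0]}}

```text
time_s: 18.23
eef_pos: [504.6, 233.0, 53.0]
ee_rot: [1.0, -0.018, 0.001, -0.001]
wrist_force: [-0.1, 0.1, 0.6]
grip_width: 27.5
```

Call:
{"method": "arm_command", "body": {"moves": [0.015, 0, 0, -0.03, 0, 0, 0, 0.015, 0, 0, -0.08, 0, 0, 0, 0.015, 0, 0, -0.12, 0, 0, 0, 0.015, 0, 0, -0.12, 0, 0, 0]}}

```text
time_s: 18.73
eef_pos: [506.0, 234.1, 176.5]
ee_rot: [1.0, -0.018, 0.004, -0.003]
wrist_force: [-0.5, 0.6, -1.3]
grip_width: 26.9
```

```bash
python3 - <<'E'
from h import *
st(); delta([611.5,-198,170],np.radians(88))
E
```

```text
18.73 pos [506.  234.1 176.5] rv [ 0.9998 -0.0176  0.0039 -0.003 ] F [-0.5  0.6 -1.3] w 26.9
shift [0.1206 0.4282 0.0048]
turn [-0.0062 -0.0077 -0.0002] j6 0.811
```

Call:
{"method": "arm_command", "body": {"moves": [0.015, 0.015, 0.054, 0, 0, 0, 0, 0.015, 0.03, 0.107, 0, 0, 0, 0, 0.015, 0.045, 0.16, 0, 0, 0, 0, 0.015, 0.06, 0.214, 0, 0, 0, 0, 0.015, 0.075, 0.268, 0, 0, 0, 0, 0.015, 0.09, 0.321, 0, 0, 0, 0, 0.015, 0.105, 0.375, 0, 0, 0, 0, 0.015, 0.12, 0.428, 0, 0, 0, 0]}}

```text
time_s: 19.73
eef_pos: [608.4, -201.0, 171.0]
ee_rot: [1.0, -0.018, -0.001, -0.0]
wrist_force: [0.6, 1.1, -1.6]
grip_width: 26.9
```

Call:
{"method": "arm_command", "body": {"moves": [0.015, 0, 0, 0.04, 0, 0, 0, 0.015, 0, 0, 0.08, 0, 0, 0, 0.015, 0, 0, 0.1, 0, 0, 0, 0.015, 0, 0, 0.1, 0, 0, 0]}}

```text
time_s: 20.23
eef_pos: [606.7, -199.1, 69.1]
ee_rot: [1.0, -0.018, -0.003, -0.0]
wrist_force: [0.9, 0.7, -0.1]
grip_width: 27.8
```

```bash
python3 - <<'E'
from h import *
st(); delta([611,-198,60],np.radians(88)); c=cam("scene"); save(c,"s12",200,160,340,290,4)
E
```

```text
20.23 pos [ 606.7 -199.1   69.1] rv [ 9.998e-01 -1.810e-02 -2.900e-03 -4.000e-04] F [ 0.9  0.7 -0.1] w 27.8
shift [ 0.0043 -0.0013  0.0091]
turn [-0.0007  0.0058 -0.0013] j6 1.599
```

View pics/s12.png

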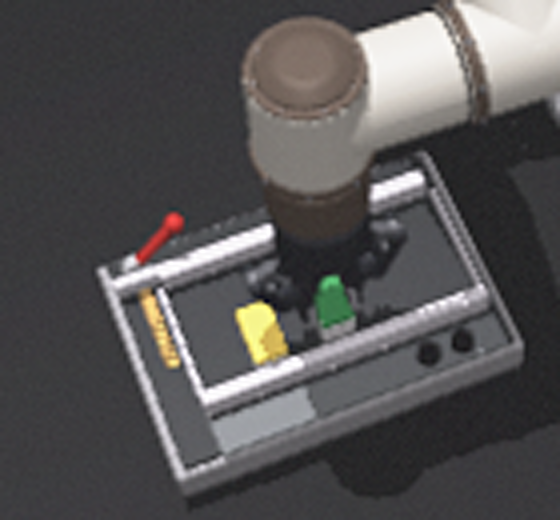

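Call:
{"method": "arm_command", "body": {"moves": [0.015, 0.003, -0.001, 0.006, 0, 0, 0, 0.015, 0.003, -0.001, 0.008, 0, 0, 0, 0.015, 0.003, -0.001, 0.0095, 0, 0, 0, 0.015, 0.003, -0.001, 0.0105, 0, 0, 0]}}

```text
time_s: 20.78
eef_pos: [611.8, -198.5, 61.5]
ee_rot: [1.0, -0.018, 0.0, 0.0]
wrist_force: [0.6, 0.5, -0.8]
grip_width: 27.3
```

Call:
{"method": "arm_command", "body": {"moves": [0.015, 0, 0, 0.002, 0, 0, 0, 0.015, 0, 0, 0.0025, 0, 0, 0, 0.015, 0, 0, 0.0025, 0, 0, 0]}}

```text
time_s: 21.15
eef_pos: [611.9, -198.5, 60.3]
ee_rot: [1.0, -0.018, 0.0, 0.0]
wrist_force: [-2.4, 1.3, 4.8]
grip_width: 27.2
```

Call:
{"method": "arm_command", "body": {"moves": [0.044, 0, 0, 0.002, 0, 0, 0, 0.044, 0, 0, 0.002, 0, 0, 0, 0.044, 0, 0, -0.03, 0, 0, 0, 0.044, 0, 0, -0.08, 0, 0, 0, 0.044, 0, 0, -0.13, 0, 0, 0, 0.044, -0.01, -0.05, -0.13, 0, 0, 0, 0.044, -0.02, -0.11, -0.13, 0, 0, 0]}}

```text
time_s: 22.02
eef_pos: [595.6, -87.5, 189.2]
ee_rot: [1.0, -0.019, 0.001, -0.0]
wrist_force: [0.3, -0.1, 0.7]
grip_width: 43.8
```

Call:
{"method": "arm_command", "body": {"moves": [0.044, -0.015, -0.06, 0, 0, 0, 0.02, 0.044, -0.03, -0.12, 0, 0, 0, 0.04, 0.044, -0.045, -0.18, 0, 0, 0, 0.06, 0.044, -0.06, -0.24, 0, 0, 0, 0.08, 0.044, -0.075, -0.3, 0, 0, 0, 0.08, 0.044, -0.085, -0.34, 0, 0, 0, 0.08, 0.044, -0.085, -0.36, 0, 0, 0, 0.08, 0.044, -0.085, -0.36, 0, 0, 0, 0.08]}}

```text
time_s: 23.02
eef_pos: [523.7, 275.8, 188.4]
ee_rot: [0.998, -0.057, -0.0, 0.0]
wrist_force: [0.4, -0.6, 0.7]
grip_width: 43.9
```

```bash
python3 - <<'E'
from h import *
st(); c=cam("scene"); save(c,"s13",200,110,460,290,3); e=cam("top"); save(e,"t13",180,120,440,250,3)
db=(340,150,410,190); cb=(205,190,300,230)
for n in("orange",):
    for X,b in((c,db),(e,cb)):
        try: pca(X,n,b,75)
        except Exception as x: print(n,x)
pca(e,"yellow",(370,165,400,195),82); pca(e,"green",(350,165,385,195),82)
delta([506.4,290.3,170],np.radians(83))
E
```

```text
23.02 pos [523.7 275.8 188.4] rv [ 9.984e-01 -5.720e-02 -2.000e-04  2.000e-04] F [ 0.4 -0.6  0.7] w 43.9
orange pca [506.5 290.3] ang -4.8 std [29.9 50.9] n 91
orange pca [501.9 291.1] ang 4.0 std [24.6 35.2] n 69
yellow pca [ 606.7 -257.7] ang -0.1 std [31.  52.2] n 132
green pca [ 609.5 -197.1] ang -4.1 std [29.5 48.6] n 116
shift [-0.0191 -0.0141  0.0185]
turn [0.0007 0.0006 0.0055] j6 0.698
```

View pics/s13.png

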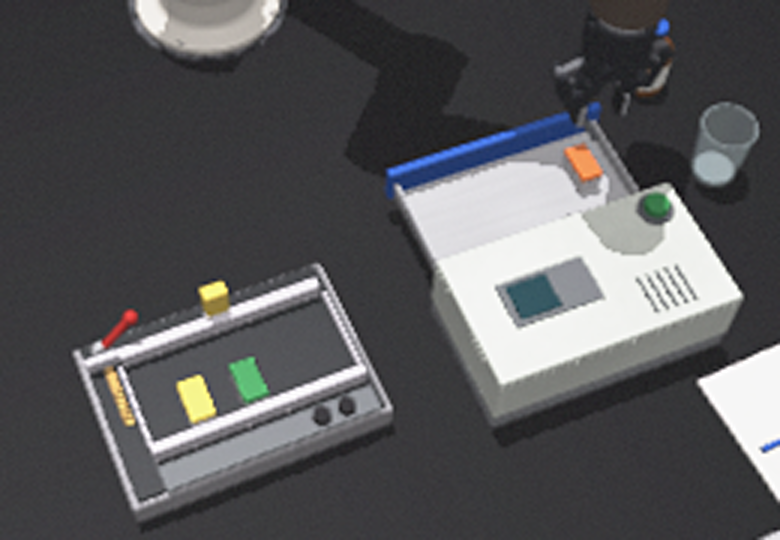

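View pics/t13.png

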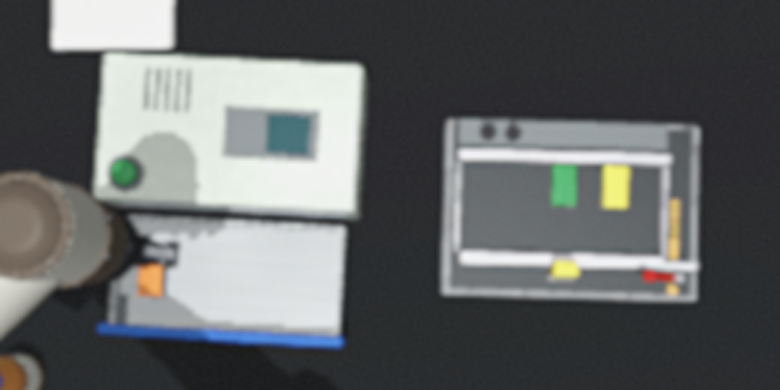

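Call:
{"method": "arm_command", "body": {"moves": [0.042, -0.018, -0.014, 0.01, 0, 0, 0.005, 0.042, -0.018, -0.014, 0.05, 0, 0, 0.005, 0.042, -0.018, -0.014, 0.1, 0, 0, 0.005, 0.042, -0.018, -0.014, 0.13, 0, 0, 0.005, 0.042, -0.018, -0.014, 0.137, 0, 0, 0.005, 0.015, -0.018, -0.014, 0.137, 0, 0, 0.005, 0.015, -0.018, -0.014, 0.137, 0, 0, 0.005, 0.015, -0.018, -0.014, 0.137, 0, 0, 0.005]}}

```text
time_s: 24.12
eef_pos: [507.9, 291.3, 53.1]
ee_rot: [0.998, -0.06, 0.001, -0.001]
wrist_force: [0.6, -0.4, -0.8]
grip_width: 27.0
```

Call:
{"method": "arm_command", "body": {"moves": [0.015, 0, 0, -0.03, 0, 0, 0, 0.015, 0, 0, -0.08, 0, 0, 0, 0.015, 0, 0, -0.12, 0, 0, 0, 0.015, 0, 0, -0.12, 0, 0, 0]}}

```text
time_s: 24.62
eef_pos: [509.1, 292.6, 176.8]
ee_rot: [0.998, -0.06, 0.004, -0.004]
wrist_force: [-0.1, 0.2, -1.0]
grip_width: 27.1
```

```bash
python3 - <<'E'
from h import *
st(); delta([615,-138,170],np.radians(88))
E
```

```text
24.62 pos [509.1 292.6 176.8] rv [ 0.9982 -0.06    0.0036 -0.0035] F [-0.1  0.2 -1. ] w 27.1
shift [0.1566 0.4149 0.0047]
turn [-0.0072 -0.0071 -0.0852] j6 0.653
```

Call:
{"method": "arm_command", "body": {"moves": [0.015, 0.019, 0.052, 0, 0, 0, -0.02, 0.015, 0.038, 0.104, 0, 0, 0, -0.04, 0.015, 0.058, 0.156, 0, 0, 0, -0.06, 0.015, 0.078, 0.208, 0, 0, 0, -0.08, 0.015, 0.098, 0.26, 0, 0, 0, -0.085, 0.015, 0.118, 0.312, 0, 0, 0, -0.085, 0.015, 0.138, 0.364, 0, 0, 0, -0.085, 0.015, 0.156, 0.415, 0, 0, 0, -0.085]}}

```text
time_s: 25.62
eef_pos: [611.9, -141.4, 171.0]
ee_rot: [1.0, -0.018, -0.001, -0.0]
wrist_force: [0.2, -0.0, 0.3]
grip_width: 27.0
```

Call:
{"method": "arm_command", "body": {"moves": [0.015, 0, 0, 0.04, 0, 0, 0, 0.015, 0, 0, 0.08, 0, 0, 0, 0.015, 0, 0, 0.1, 0, 0, 0, 0.015, 0, 0, 0.1, 0, 0, 0]}}

```text
time_s: 26.12
eef_pos: [610.2, -139.8, 69.2]
ee_rot: [1.0, -0.018, -0.003, -0.0]
wrist_force: [0.6, 0.4, -1.0]
grip_width: 27.4
```

```bash
python3 - <<'E'
from h import *
st(); delta([614,-138,61],np.radians(88)); c=cam("scene"); save(c,"s14",200,160,340,290,4)
E
```

```text
26.12 pos [ 610.2 -139.8   69.2] rv [ 9.998e-01 -1.810e-02 -2.900e-03 -1.000e-04] F [ 0.6  0.4 -1. ] w 27.4
shift [ 0.0037 -0.0019  0.0082]
turn [-0.      0.0057 -0.0013] j6 1.502
```

View pics/s14.png

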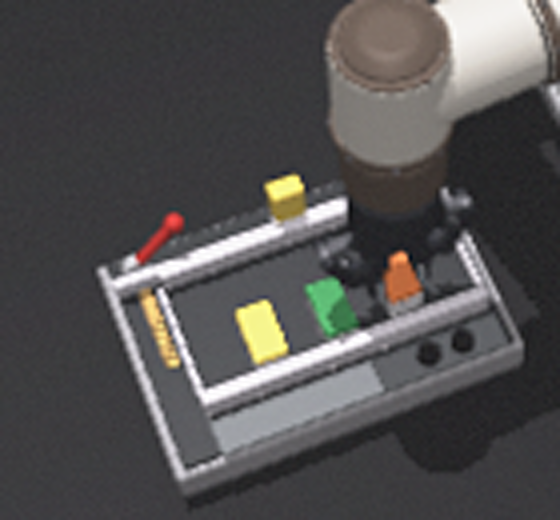

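Call:
{"method": "arm_command", "body": {"moves": [0.015, 0.002, -0.001, 0.006, 0, 0, 0, 0.015, 0.002, -0.001, 0.009, 0, 0, 0, 0.015, 0.002, -0.001, 0.011, 0, 0, 0, 0.015, 0.002, -0.001, 0.013, 0, 0, 0, 0.015, 0.002, -0.001, 0.013, 0, 0, 0]}}

```text
time_s: 26.8
eef_pos: [614.4, -138.8, 60.1]
ee_rot: [1.0, -0.018, 0.0, 0.0]
wrist_force: [-1.8, 1.4, 5.1]
grip_width: 27.2
```

Call:
{"method": "arm_command", "body": {"moves": [0.044, 0, 0, 0, 0, 0, 0, 0.044, 0, 0, 0, 0, 0, 0, 0.044, 0, 0, -0.03, 0, 0, 0, 0.044, 0, 0, -0.08, 0, 0, 0, 0.06, 0, 0, -0.13, 0, 0, 0, 0.06, -0.05, 0, -0.13, 0, 0, 0, 0.06, -0.1, 0.02, -0.13, 0, 0, 0, 0.06, -0.105, 0.056, -0.13, 0, 0, 0]}}

```text
time_s: 27.8
eef_pos: [503.8, -190.6, 189.0]
ee_rot: [1.0, -0.017, -0.001, -0.0]
wrist_force: [0.4, -0.2, 0.2]
grip_width: 60.1
```

```bash
python3 - <<'E'
from h import *
s=st(); c=cam("scene"); save(c,"s15",200,110,460,290,3); e=cam("top"); save(e,"t15",180,120,440,250,3)
delta([509,-195,86],np.radians(88))
E
```

```text
27.8 pos [ 503.8 -190.6  189. ] rv [ 9.999e-01 -1.700e-02 -7.000e-04 -4.000e-04] F [ 0.4 -0.2  0.2] w 60.1
shift [0.003  0.0018 0.1031]
turn [ 0.0004 -0.0004 -0.0038] j6 1.597
```

View pics/s15.png

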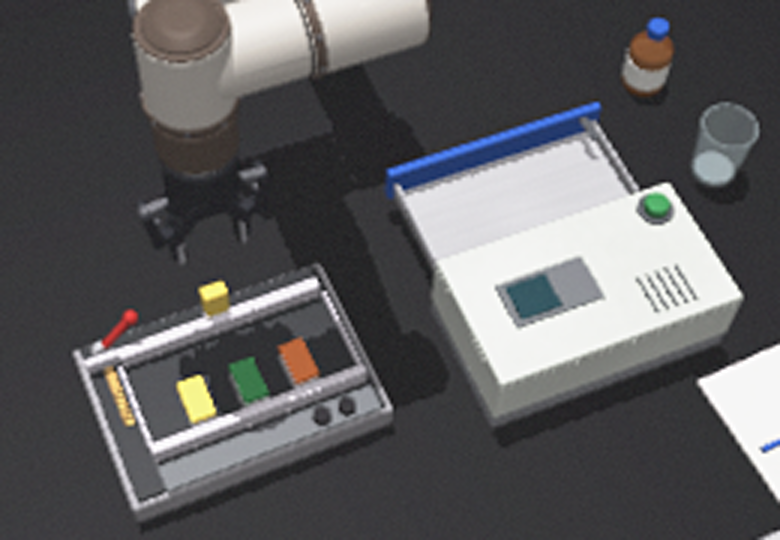

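View pics/t15.png

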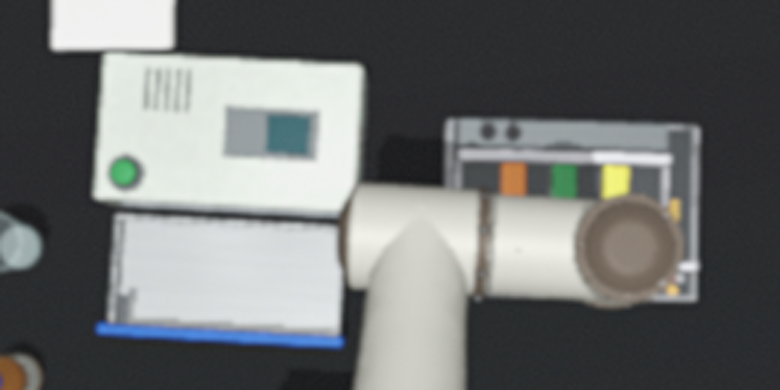

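Call:
{"method": "arm_command", "body": {"moves": [0.06, 0.003, 0.002, 0.05, 0, 0, 0, 0.06, 0.003, 0.002, 0.09, 0, 0, 0, 0.06, 0.003, 0.002, 0.1, 0, 0, 0, 0.06, 0.003, 0.002, 0.1, 0, 0, 0, 0.02, 0.003, 0.002, 0.1, 0, 0, 0, 0.02, 0.003, 0.002, 0.1, 0, 0, 0, 0.02, 0.003, 0.002, 0.1, 0, 0, 0, 0.02, 0.003, 0.002, 0.1, 0, 0, 0]}}

```text
time_s: 28.9
eef_pos: [511.4, -195.0, 91.0]
ee_rot: [1.0, -0.017, 0.002, 0.001]
wrist_force: [-0.5, -8.0, 1.2]
grip_width: 27.5
```

Call:
{"method": "arm_command", "body": {"moves": [0.02, 0.01, 0, 0, 0, 0, 0, 0.02, 0.02, 0, 0, 0, 0, 0, 0.02, 0.028, 0, 0, 0, 0, 0, 0.02, 0.036, 0, 0, 0, 0, 0, 0.02, 0.042, 0, 0, 0, 0, 0, 0.02, 0.048, 0, 0, 0, 0, 0, 0.02, 0.053, 0, 0, 0, 0, 0, 0.02, 0.054, 0, 0, 0, 0, 0]}}

```text
time_s: 29.9
eef_pos: [564.7, -196.8, 91.0]
ee_rot: [1.0, -0.018, 0.001, 0.001]
wrist_force: [-2.6, -5.4, 3.7]
grip_width: 27.2
```

Call:
{"method": "arm_command", "body": {"moves": [0.02, 0.002, 0, 0, 0, 0, 0, 0.02, 0.004, 0, 0, 0, 0, 0, 0.02, 0.005, 0, 0, 0, 0, 0, 0.02, 0.005, 0, 0, 0, 0, 0]}}

```text
time_s: 30.4
eef_pos: [568.7, -196.9, 91.0]
ee_rot: [1.0, -0.018, 0.0, 0.001]
wrist_force: [-3.3, -4.8, 3.3]
grip_width: 27.2
```

```bash
python3 - <<'E'
from h import *
s=st(); c=cam("scene"); save(c,"s16",200,160,340,290,4)
E
```

```text
30.4 pos [ 568.7 -196.9   91. ] rv [ 9.998e-01 -1.770e-02  1.000e-04  1.000e-03] F [-3.3 -4.8  3.3] w 27.2
```

View pics/s16.png

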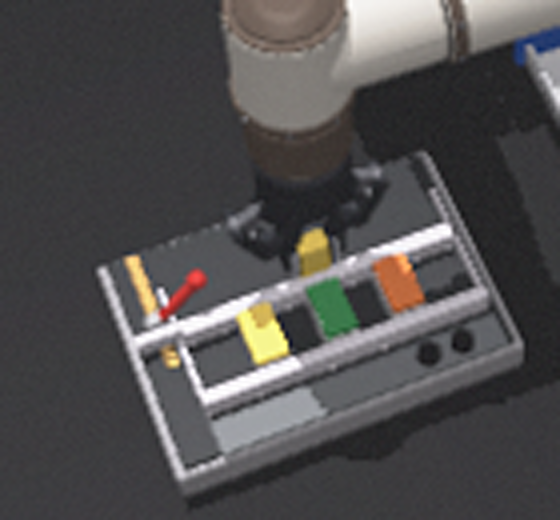

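Still sliding freely; continue until the force rises.

Call:
{"method": "arm_command", "body": {"moves": [0.02, 0.001, 0, 0, 0, 0, 0, 0.02, 0.002, 0, 0, 0, 0, 0, 0.02, 0.002, 0, 0, 0, 0, 0]}}

```text
time_s: 30.82
eef_pos: [570.5, -197.0, 91.0]
ee_rot: [1.0, -0.018, -0.0, 0.001]
wrist_force: [-3.9, -5.0, 4.8]
grip_width: 27.1
```

Call:
{"method": "arm_command", "body": {"moves": [0.02, 0.001, 0, 0, 0, 0, 0, 0.02, 0.002, 0, 0, 0, 0, 0, 0.02, 0.002, 0, 0, 0, 0, 0]}}

```text
time_s: 31.2
eef_pos: [571.3, -197.0, 91.0]
ee_rot: [1.0, -0.018, -0.001, 0.001]
wrist_force: [-7.2, -5.3, 6.5]
grip_width: 27.2
```

Call:
{"method": "arm_command", "body": {"moves": [0.02, 0.001, 0, 0, 0, 0, 0, 0.02, 0.001, 0, 0, 0, 0, 0]}}

```text
time_s: 31.45
eef_pos: [571.3, -197.0, 91.0]
ee_rot: [1.0, -0.018, -0.002, 0.001]
wrist_force: [-9.1, -4.0, 7.8]
grip_width: 27.0
```

Call:
{"method": "arm_command", "body": {"moves": [0.06, -0.001, 0, 0, 0, 0, 0, 0.06, -0.001, 0, 0, 0, 0, 0, 0.06, -0.001, 0, 0, 0, 0, 0, 0.06, -0.001, 0, -0.04, 0, 0, 0, 0.03, -0.001, 0, -0.1, 0, 0, 0, 0, -0.06, 0, -0.1, 0, 0, 0, 0, -0.12, 0, -0.1, 0, 0, 0, 0, -0.12, 0, -0.1, 0, 0, 0]}}

```text
time_s: 32.45
eef_pos: [449.6, -190.7, 188.6]
ee_rot: [1.0, -0.018, -0.001, -0.001]
wrist_force: [1.0, 0.5, 0.2]
grip_width: -0.5
```

```bash
python3 - <<'E'
from h import *
s=st(); c=cam("scene"); save(c,"s17",200,160,340,290,4); e=cam("top"); save(e,"t17",310,140,440,240,5)
try: print(cen(c,(0,150,80),(6,255,255),(225,215,260,255)),cen(e,(0,150,80),(6,255,255),(390,170,420,215)))
except Exception as x: print(x)
E
```

```text
32.45 pos [ 449.6 -190.7  188.6] rv [ 9.998e-01 -1.830e-02 -1.300e-03 -6.000e-04] F [1.  0.5 0.2] w -0.5
((np.float64(246.0), np.float64(233.33333333333334)), 42) ((np.float64(398.06666666666666), np.float64(194.46666666666667)), 15)
```

View pics/s17.png

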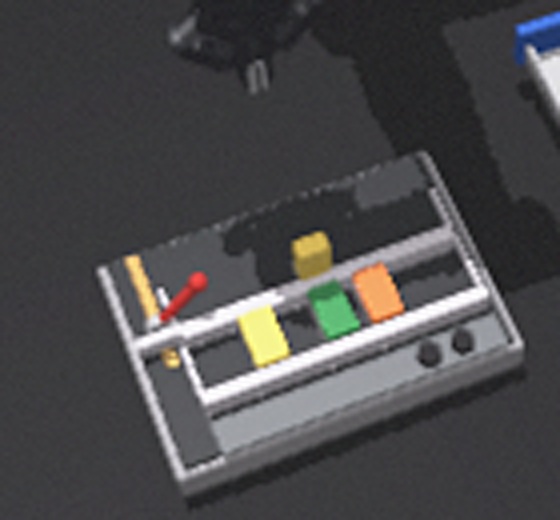

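View pics/t17.png

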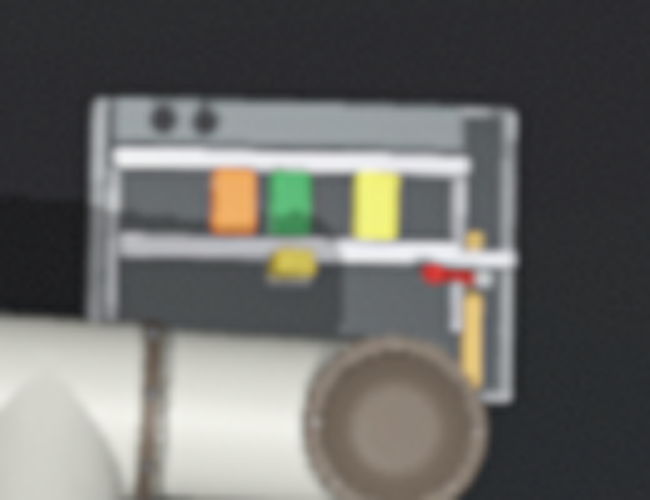

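```bash
python3 - <<'E'
from h import *
c=cam("scene"); e=cam("top"); save(e,"t18",325,165,410,200,9); save(c,"s18",240,215,320,265,9)
for n in("orange","green","yellow"):
    pca(e,n,(345,172,395,189),82); pca(c,n,(258,222,310,255),82)
ball=tri(e,(310+433/5-.5,140+273/5-.5),c,(200+199/4-.5,160+281/4-.5))
delta([ball[0],ball[1]+38,160],np.radians(88)); 
E
```

```text
orange pca [ 613.6 -156.7] ang -3.0 std [29.8 45.4] n 109
orange pca [ 615.4 -157.8] ang -3.7 std [29.1 49.3] n 118
green pca [ 612.9 -197.4] ang -1.1 std [29.9 42.6] n 102
green pca [ 614.7 -197.4] ang -0.4 std [28.5 49.5] n 117
yellow pca [ 611.  -258.1] ang 1.6 std [31.3 44.4] n 112
yellow pca [ 596.9 -237.6] ang -50.9 std [ 39.1 134.1] n 190
tri [ 560.4 -290.   115.5] miss 0.8
shift [0.1067 0.057  0.0294]
turn [ 0.0003 -0.0016 -0.0004] j6 1.603
```

View pics/t18.png

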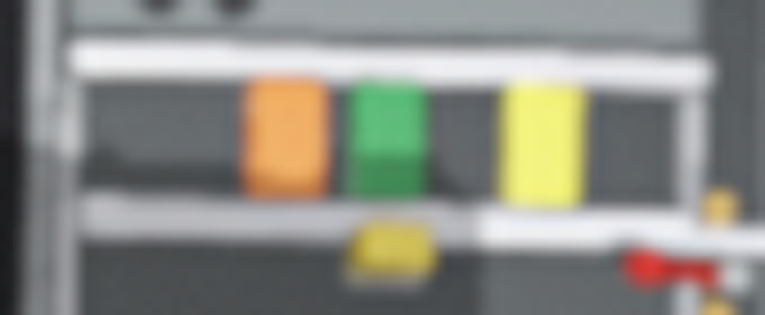

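View pics/s18.png

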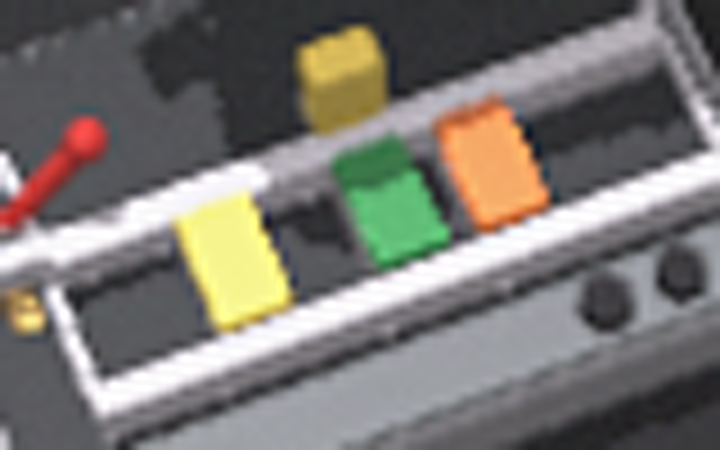

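Call:
{"method": "arm_command", "body": {"moves": [0, 0.05, 0.025, 0, 0, 0, 0, 0, 0.1, 0.05, 0, 0, 0, 0, 0, 0.108, 0.052, 0.03, 0, 0, 0, 0, 0.108, 0.052, 0.07, 0, 0, 0, 0, 0.108, 0.052, 0.089, 0, 0, 0, 0, 0.108, 0.052, 0.089, 0, 0, 0]}}

```text
time_s: 33.4
eef_pos: [560.4, -246.9, 97.2]
ee_rot: [1.0, -0.018, -0.002, -0.0]
wrist_force: [-0.4, -0.4, -0.2]
grip_width: 0.1
```

Call:
{"method": "arm_command", "body": {"moves": [0, 0, 0.018, 0, 0, 0, 0, 0, 0, 0.032, 0, 0, 0, 0, 0, 0, 0.046, 0, 0, 0, 0, 0, 0, 0.058, 0, 0, 0, 0, 0, 0, 0.07, 0, 0, 0, 0, 0, 0, 0.08, 0, 0, 0, 0, 0, 0, 0.088, 0, 0, 0, 0, 0, 0, 0.092, 0, 0, 0, 0]}}

```text
time_s: 34.4
eef_pos: [556.4, -339.4, 99.0]
ee_rot: [1.0, -0.018, -0.001, -0.0]
wrist_force: [-0.4, 1.7, 0.2]
grip_width: 0.2
```

Call:
{"method": "arm_command", "body": {"moves": [0, 0, 0.004, 0, 0, 0, 0, 0, 0, 0.006, 0, 0, 0, 0, 0, 0, 0.006, 0, 0, 0, 0]}}

```text
time_s: 34.78
eef_pos: [556.9, -345.1, 99.9]
ee_rot: [1.0, -0.018, 0.0, 0.0]
wrist_force: [0.3, 0.4, -0.9]
grip_width: -0.1
```

```bash
python3 - <<'E'
from h import *
s=st(); c=cam("scene"); save(c,"s19",200,190,330,270,5)
E
```

```text
34.77 pos [ 556.9 -345.1   99.9] rv [ 9.998e-01 -1.780e-02  0.000e+00  2.000e-04] F [ 0.3  0.4 -0.9] w -0.1
```

View pics/s19.png

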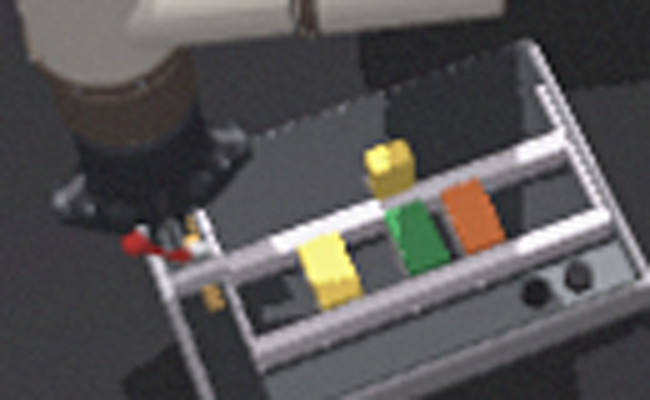

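Call:
{"method": "arm_command", "body": {"moves": [0, 0, 0.003, 0, 0, 0, 0, 0, 0, 0.006, 0, 0, 0, 0, 0, 0, 0.008, 0, 0, 0, 0, 0, 0, 0.008, 0, 0, 0, 0]}}

```text
time_s: 35.33
eef_pos: [556.5, -353.3, 99.8]
ee_rot: [1.0, -0.018, 0.0, 0.0]
wrist_force: [0.8, 1.2, -0.3]
grip_width: -0.3
```

Back off, rise, and look.

Call:
{"method": "arm_command", "body": {"moves": [0, 0, -0.006, 0, 0, 0, 0, 0, 0, -0.006, -0.05, 0, 0, 0, 0, 0, -0.006, -0.1, 0, 0, 0, 0, -0.06, 0, -0.1, 0, 0, 0, 0, -0.12, -0.03, -0.1, 0, 0, 0, 0, -0.14, -0.09, -0.1, 0, 0, 0, 0, -0.14, -0.15, -0.1, 0, 0, 0, 0, -0.14, -0.2, -0.1, 0, 0, 0]}}

```text
time_s: 36.33
eef_pos: [423.2, -146.5, 200.5]
ee_rot: [1.0, -0.018, 0.001, 0.0]
wrist_force: [0.6, 0.6, 0.3]
grip_width: -0.0
```

```bash
python3 - <<'E'
from h import *
s=st(); c=cam("scene"); save(c,"s20",205,190,330,270,6); e=cam("top"); save(e,"t20",310,140,440,240,6)
for n in("orange","green","yellow"): pca(e,n,(345,172,395,189),82)
E
```

```text
36.33 pos [ 423.2 -146.5  200.5] rv [ 9.998e-01 -1.790e-02  9.000e-04  2.000e-04] F [0.6 0.6 0.3] w -0.0
orange pca [ 614.8 -156.9] ang -2.2 std [29.6 43.3] n 102
green pca [ 612.5 -197.5] ang -0.7 std [30.6 42.8] n 105
yellow pca [ 610.6 -258. ] ang 0.0 std [31.1 45.1] n 114
```

View pics/s20.png

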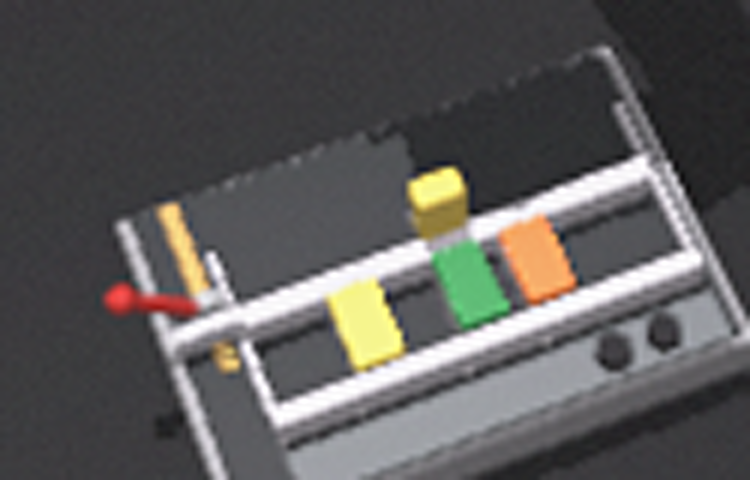

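View pics/t20.png

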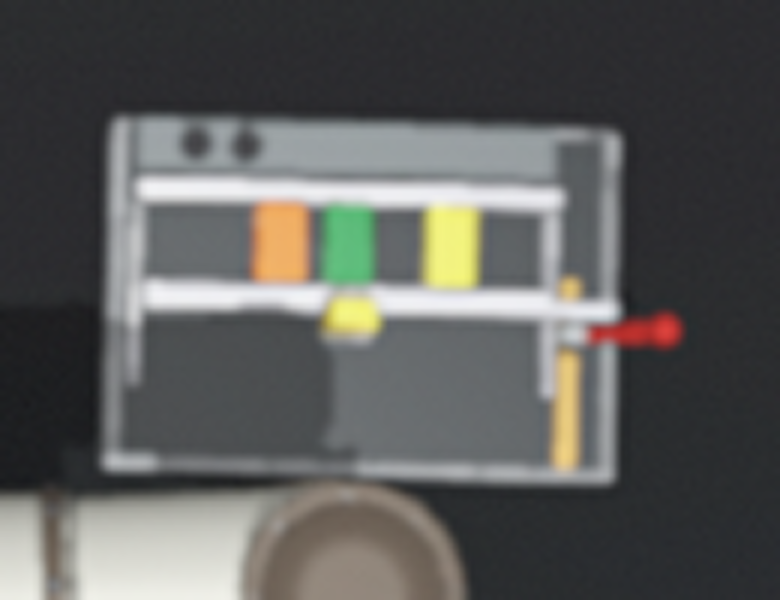

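```bash
python3 - <<'E'
from h import *
c=cam("scene"); e=cam("top")
tri(e,(420.7,194.5),c,(224.5,239.2))
st(); delta([385,214,200],np.radians(86.6))
E
```

```text
tri [ 558.7 -373.6  115.3] miss 0.1
36.52 pos [ 424.  -147.3  200.3] rv [ 9.999e-01 -1.650e-02  6.000e-04  1.000e-04] F [0.7 0.1 0.4] w 0.3
shift [-5.090e-02 -3.598e-01  2.000e-04]
turn [ 0.0003 -0.0012  0.0263] j6 1.508
```

Call:
{"method": "arm_command", "body": {"moves": [0, -0.007, -0.052, 0, 0, 0, 0.01, 0, -0.014, -0.104, 0, 0, 0, 0.02, 0, -0.021, -0.156, 0, 0, 0, 0.026, 0, -0.029, -0.208, 0, 0, 0, 0.026, 0, -0.037, -0.26, 0, 0, 0, 0.026, 0, -0.045, -0.312, 0, 0, 0, 0.026, 0, -0.051, -0.36, 0, 0, 0, 0.026, 0, -0.051, -0.36, 0, 0, 0, 0.026]}}

```text
time_s: 37.52
eef_pos: [386.6, 215.5, 199.7]
ee_rot: [1.0, -0.03, 0.0, -0.0]
wrist_force: [0.4, -0.5, -0.1]
grip_width: 0.1
```

Call:
{"method": "arm_command", "body": {"moves": [0, 0, 0, 0.05, 0, 0, 0, 0, 0, 0, 0.1, 0, 0, 0, 0, 0, 0, 0.145, 0, 0, 0, 0, 0, 0, 0.145, 0, 0, 0]}}

```text
time_s: 38.02
eef_pos: [384.6, 210.3, 52.3]
ee_rot: [0.999, -0.032, -0.003, 0.003]
wrist_force: [-0.5, -0.6, 0.6]
grip_width: 0.1
```

```bash
python3 - <<'E'
from h import *
s=st(); c=cam("scene"); save(c,"s21",320,110,450,210,5)
E
```

```text
38.02 pos [384.6 210.3  52.3] rv [ 0.9995 -0.0323 -0.0027  0.0034] F [-0.5 -0.6  0.6] w 0.1
```

View pics/s21.png

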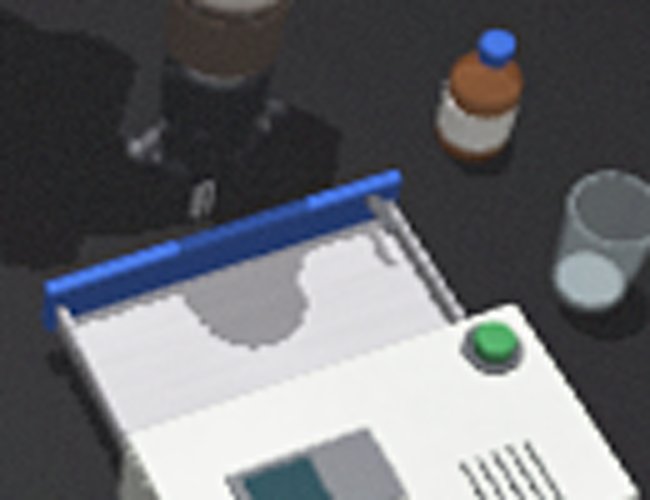

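Call:
{"method": "arm_command", "body": {"moves": [0, 0.025, 0, 0, 0, 0, 0, 0, 0.038, 0, 0, 0, 0, 0, 0, 0.055, 0, 0, 0, 0, 0, 0, 0.075, 0, 0, 0, 0, 0, 0, 0.095, 0, 0, 0, 0, 0, 0, 0.115, 0, 0, 0, 0, 0, 0, 0.135, 0, 0, 0, 0, 0, 0, 0.15, 0, 0, 0, 0, 0]}}

```text
time_s: 39.08
eef_pos: [535.4, 204.6, 56.6]
ee_rot: [1.0, -0.031, -0.0, -0.001]
wrist_force: [-7.4, 3.8, 4.5]
grip_width: 0.1
```

Call:
{"method": "arm_command", "body": {"moves": [0, 0.008, 0, 0, 0, 0, 0, 0, 0.014, 0, 0, 0, 0, 0, 0, 0.018, 0, 0, 0, 0, 0, 0, 0.02, 0, 0, 0, 0, 0]}}

```text
time_s: 39.58
eef_pos: [554.6, 203.4, 56.5]
ee_rot: [1.0, -0.031, -0.0, -0.001]
wrist_force: [-5.7, 3.2, 3.0]
grip_width: 0.2
```

Call:
{"method": "arm_command", "body": {"moves": [0, 0.002, 0, 0, 0, 0, 0, 0, 0.004, 0, 0, 0, 0, 0, 0, 0.006, 0, 0, 0, 0, 0]}}

```text
time_s: 39.95
eef_pos: [560.8, 203.0, 56.5]
ee_rot: [1.0, -0.031, -0.0, -0.001]
wrist_force: [-6.0, 3.3, 3.0]
grip_width: 0.1
```

Call:
{"method": "arm_command", "body": {"moves": [0, 0.002, 0, 0, 0, 0, 0, 0, 0.004, 0, 0, 0, 0, 0, 0, 0.006, 0, 0, 0, 0, 0]}}

```text
time_s: 40.33
eef_pos: [560.9, 202.8, 56.5]
ee_rot: [0.999, -0.031, -0.006, 0.001]
wrist_force: [-27.1, 11.8, 17.7]
grip_width: -0.3
```

Call:
{"method": "arm_command", "body": {"moves": [0, -0.005, 0, 0, 0, 0, 0, 0, -0.015, 0, 0, 0, 0, 0, 0, -0.05, 0, 0, 0, 0, 0, 0, -0.1, 0, 0, 0, 0, 0, 0, -0.13, 0, -0.05, 0, 0, 0, 0, -0.13, 0, -0.1, 0, 0, 0, 0, -0.13, 0.03, -0.15, 0, 0, 0, 0, -0.13, 0.09, -0.15, 0, 0, 0]}}

```text
time_s: 41.32
eef_pos: [435.3, 121.8, 210.3]
ee_rot: [1.0, -0.029, 0.006, -0.003]
wrist_force: [0.7, -0.7, -0.6]
grip_width: -0.2
```

```bash
python3 - <<'E'
from h import *
s=st(); c=cam("scene"); save(c,"s22",200,110,460,290,3); e=cam("top"); save(e,"t22",180,120,440,250,3)
print(np.round(plane(e,*cen(e,*COL["blue"],(205,180,310,240))[0],65),1))
for n in("orange","green","yellow"): pca(e,n,(345,172,395,189),82)
E
```

```text
41.33 pos [435.3 121.8 210.3] rv [ 0.9996 -0.0291  0.006  -0.0033] F [ 0.7 -0.7 -0.6] w -0.2
[572.1 205.   65. ]
orange pca [ 614.9 -156.8] ang -1.6 std [29.9 43.2] n 103
green pca [ 612.5 -197.5] ang -1.5 std [30.6 42.7] n 105
yellow pca [ 610.6 -258. ] ang 0.0 std [31.1 45.1] n 114
```

View pics/s22.png

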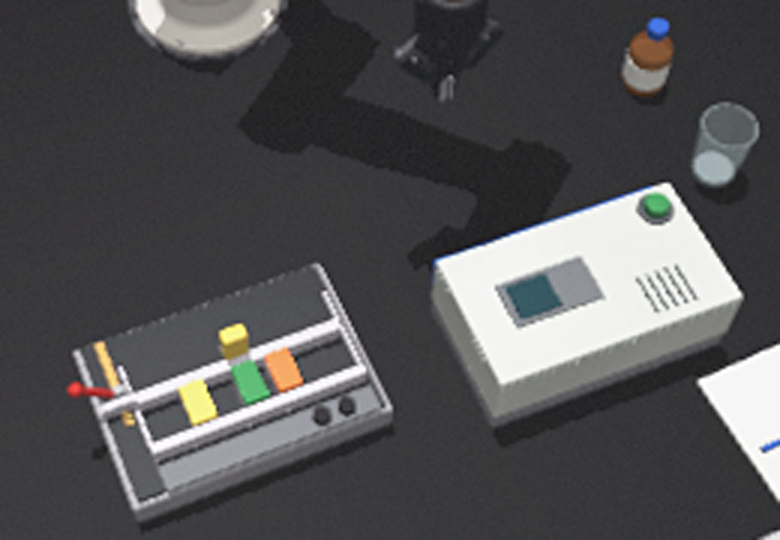

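View pics/t22.png

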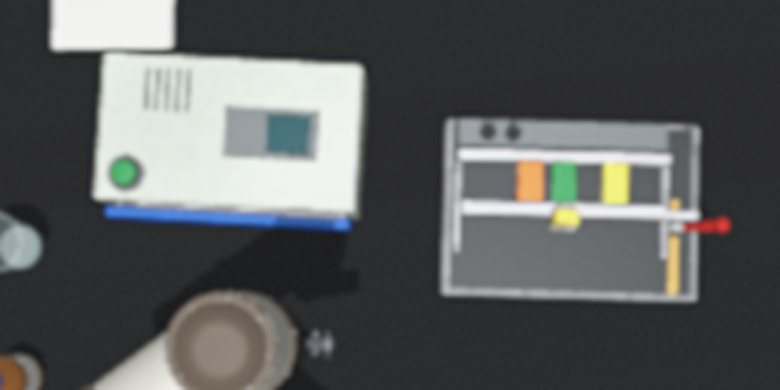

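```bash
python3 - <<'E'
from h import *
print(order.hand_in()); st()
E
```

```text
the job is handed in; nothing more can be done
None
the job is handed in; nothing more can be done
```

The job was finished and handed in at about 41 s. I pressed the green button and the drawer sprang out with the arm clear of it. I freed the red lever, pulled the fence back and moved the three boxes present (yellow, green, orange) onto the deck, lids up and ends to the stop and fence. No red box was there. I then slid the fence up until it stalled on the boxes at about 9 N, locked the lever and pushed the drawer shut.

**Boxes:** the last pictures show all three standing straight between the fence and the stop. After I had let go of the fence, the orange box was found about 18 mm aside along y. It was still between the fence and the stop, clear of the others, so I left it there.

**Lever:** it leans to the locked side as far as it did at the start, within about 3 mm at the tip. I did not pull on the fence to prove the lock.

**Drawer:** it hit its end stop at about 27 N of push along x. After I backed off, the panel measured x = 572 mm, the same as before it was opened, so it looks latched.

**Other objects:** the bottle and beaker look untouched. The tube rack lies outside the last pictures, and the arm never went near it.

No check failed. The lid heights from triangulation were up to about 3 mm off the given sizes in places, which did not matter for the handling.

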